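Change the batch on a bench bottle roller

ROBOT

A 6-joint arm with a two-finger parallel gripper is mounted at the origin on the work surface. World frame = base frame: x ahead of the robot, y to its left, z up, the work surface at z = 0. Lengths are in m, angles in rad, forces in N, time in s.
With the tool pointing down it reaches from about 0.325 to 0.775 m from the base axis. Payload 5.5 kg.
Tool frame: the origin (TCP) lies on the centre line of the jaws, within the pads' length; the fingertips stand robot.tips_ahead ahead of it and the grasp point (between the pads) lies 3 mm ahead of it (robot.tips_ahead is the distance from the TCP to the fingertips, in m); z points along the fingers, x is the direction in which the jaws open and shut, and the axes are right-handed (so a half turn about z gives the same grasp; the last joint's range is limited). The gripper opens to 88 mm and grips with 3 to 60 N. Pads are 20 mm wide; open, the fingers measure 115 mm over their backs; the gripper's body (75 mm by 178 mm) begins 61 mm behind the grasp point.
Start: joints at [1.152, 0.091, 1.231, -0, 1.82, -0.057], TCP at [0.212, 0.561, 0.245] pointing down, gripper open.
Joint ranges: [-2.87, 2.87], [-0.86, 2.18], [0.17, 2.46], [-1.51, 4.65], [0.06, 2.69], [-2.65, 2.65]. Speed limits (rad/s): [2.57, 2.57, 3.01, 3.14, 3.14, 3.14].

INTERFACE

Orientations are given as a 3x3 rotation matrix whose columns are the frame's x, y, z axes.
In Python, from workcell import robot gives the robot as it stands.
- The arm moves only by the shell command python3 -m creep 'ROWS' [FORCE]. ROWS is a JSON object of lists of equal length, an entry for each row: "delta_rot": the turn, a rotation vector about the tool's x, y, z in rad, a list of three; "translation": the shift along the tool's x, y, z in cm, a list of three; "grip": the finger opening in cm, from 0 to 8.78. A call has 1 to 12 rows; each row shifts and turns the commanded pose from where the row before left it, along the tool's axes as they then stand; what a row does not reach is not made up. A row lasts 1/8 s, in which the tool goes at most 62.5 mm and 10.7 degrees, less where a joint would pass 70% of its speed; a pose out of reach is approached as far as the arm can. A call with a gripper value outside its range is refused whole. The fingers move at their own pace and stop on an object; FORCE is the grip in N (left out, the last holds). Time passes only in rows, so rows that do not move let the fingers close. It gives the time, the measured TCP pose, the force and the opening at its end, in the units of the state.
- robot.get_obs(): the state, without advancing time (a new reading comes with each control period).
- robot.read_camera(name): name is "side" or "top" or "wrist"; returns the picture (480x640x3 uint8, red, green, blue); there is no depth.
- robot.calibration(name): a dict with "vertical_fov" (degrees; the focal length in pixels is half the picture's height over the tangent of half this angle, whatever the lens; pixels are square), "cx", "cy" (the principal point, pixels), "rvec" (rotation vector, rad) and "tvec" (3), from world to camera coordinates, as OpenCV has them. Camera axes: x right, y down, z forward; pixel columns grow to the right and rows downward; lengths in m; the calibration is good to about 2 mm. A picture is of the moment at which its call begins: read the wrist's pose just before it. calibration takes no time and is no camera call; for the wrist camera it gives the pose at the moment of the call.
- robot.hand_in(): hands the job in, once; it reports no verdict.
The state is a dict: "t": time; "joint_positions": joint angles; "dq": joint speeds; "tau": joint torques, N m; "position": TCP position; "orientation": TCP orientation; "ft_force": force on the tool from outside, world axes, zero at the start; "moment": the same for the moment, N m; "gripper_width": finger opening in m.
Only numpy, scipy, OpenCV 4.12 (cv2) and the standard library are available. Lean on these libraries where they do the work, as an engineer would, in place of code of your own. Each camera call takes 0.05 s, during which the arm holds its last target. There are 200 camera calls.

TASK

Change the batch on the bottle roller: take any finished bottle that is lying on the rollers off and stand it upright, cap up, in the spill tray; then lay every waiting capped bottle from the tray on its side along the trough between the rollers. Leave any bottle without a cap standing in the tray, because it would spill. When all are loaded, push the clear hood shut until it snaps into its catch, and then press the start button fully down.

Things in the scene. Friction and masses are not known exactly. Their poses are not given: they have to be found in the camera images.
- bottle1_mid (a point): a capped wide-mouth sample bottle, round, white, 64 mm dia, 100 mm tall: straight body up to 70 mm from its base, then a 44 mm dia grey screw cap; 0.25 kg within 20 %, centre of mass about 17 mm nearer the base than the middle; the point is on its axis, half-way up (50 mm above its base); z points along the axis to the cap. At the start it stands waiting in the tray. May be absent
- bottle2_mid (a point): a capped wide-mouth sample bottle, round, white, 64 mm dia, 100 mm tall: straight body up to 70 mm from its base, then a 44 mm dia grey screw cap; 0.25 kg within 20 %, centre of mass about 17 mm nearer the base than the middle; the point is on its axis, half-way up (50 mm above its base); z points along the axis to the cap. At the start it stands waiting in the tray. May be absent
- bottle3_mid (a point): a capped wide-mouth sample bottle, round, white, 64 mm dia, 100 mm tall: straight body up to 70 mm from its base, then a 44 mm dia grey screw cap; 0.25 kg within 20 %, centre of mass about 17 mm nearer the base than the middle; the point is on its axis, half-way up (50 mm above its base); z points along the axis to the cap. At the start it stands waiting in the tray. May be absent
- done1_mid (a point): a capped wide-mouth sample bottle, round, white, 64 mm dia, 100 mm tall: straight body up to 70 mm from its base, then a 44 mm dia grey screw cap; 0.25 kg within 20 %, centre of mass about 17 mm nearer the base than the middle; the point is on its axis, half-way along; its y axis points along the axis to the CAP. At the start it lies on the rollers, cap to the control-housing end: it has finished rolling. May be absent
- done2_mid (a point): a capped wide-mouth sample bottle, round, white, 64 mm dia, 100 mm tall: straight body up to 70 mm from its base, then a 44 mm dia grey screw cap; 0.25 kg within 20 %, centre of mass about 17 mm nearer the base than the middle; the point is on its axis, half-way along; its y axis points along the axis to its BASE (the cap is at -y). At the start it lies on the rollers, cap away from the control housing: it has finished rolling. May be absent
- open_bottle_mid (a point): the same bottle WITHOUT a cap (open 39 mm dia neck, 95 mm tall in all), standing in the tray: point on its axis 50 mm above its base, z up to the mouth. It would spill on its side, so it stays standing in the tray
- open_bottle2_mid (a point): a second bottle without a cap, just like open_bottle. May be absent
- tray: fixed white spill tray on the bench, 400 mm along its x by 250 mm along its y, floor 5 mm thick, rim only 10 mm high; origin under its centre on the bench. The waiting bottles and the open one stand in it; it has free places for the finished ones
- roller_line (a point): where the axis of a bottle lying on the rollers comes to rest: at mid-length of the trough, 103.5 mm above the bench; its y runs along the trough (towards the control housing), x to the rear of the machine. Bottle centres may lie up to 150 mm either side of it along y: room for three bottles end to end, about 145 mm apart
- roller: fixed bench bottle roller, axes as roller_line, origin on the bench under it. Two shafts with 30 mm dia rubber discs every 34 mm, axes 44 mm apart, 62 mm up, form one trough 420 mm long; they stand still. Drive cover behind (x 62 to 147) 76 mm high. Front lip (x -66 to -58) and end cheeks (y +-225) 78 mm high, catch block in mid-lip 88, the thin rear wall (x 147 to 157) 142; control housing at y 225 to 300, 90 mm high
- hood (a joint): hinge angle (rad) of the roller's clear hood: 0 = shut, grows as it opens up and back; starts at 1.85 to 2.0, just past upright. Well open it stays about where left; nearly shut it springs up again unless the ball catch in the front lip holds it: from 0.07 rad it rides on the ball (about 12 N at the front edge), past 0.035 it snaps in and stays at 0
- hood_hinge (a point): middle of the hood's hinge axis on the rear wall's top, 147 mm above the bench; axis along its y, x to the rear. The hood reaches 226 mm from it to the front edge, is 446 mm wide, 5 mm thick, open at the ends, and is shut by pushing its outer face from behind over towards the robot and then down
- hood_edge (a point): middle of the hood's front top edge, on its outer face, 224 mm from the hinge; moves with the hood. The front panel hangs 76 mm down from this edge when shut and has a 120 mm bar handle in its middle, 35 mm off the panel, 36 mm below the edge
- start (a joint): round START push button, 26 mm dia, on top of the roller's control housing; travel in m, 0 = up, 0.006 = fully down (4 N); it springs back
- start_top (a point): centre of the button's top face, 108 mm above the bench; pressed downwards
Things that resemble listed ones, but are neither listed nor needed, are in the scene too. Leave any yellow look-alike of the part that bears bottle1_mid alone.

How it is judged:
By the outcome, as a careful person would: the job done as asked, in the order asked, and still so for the second after the job is handed in, with the robot touching nothing.
Of bottle1, bottle2, bottle3 only 2 to 3 are there at a start; the rules pass over those that are not, and their reading is None.
Of done1, done2, open_bottle2 only 2 to 2 are there at a start; the rules pass over those that are not, and their reading is None.
At some moment in a run one of done1, done2 may be knocked a few centimetres aside while the robot is not near it.
Once in a run the grip may slacken for a moment while it holds something.
It also fails if it takes over 210 s, if anything falls off the work surface, if the arm or the gripper's body presses on something with over 40 N, if the wrist force passes 120 N, or if a joint passes its speed limit or range.

## Working session

There is one attempt and no reset: what is moved stays moved. The work goes in short steps, Python scripts to look and compute and a shell command to move; the robot and the scene stay as the last step left them, time stands still between calls to the robot, and variables do not carry over. Pictures are saved under pics/ and viewed, about 12 in all and at most 16, crops included, and the job is handed in when it is done.

```bash
ls; mkdir -p pics; cat > h.py <<'E'
import numpy as np, cv2
from workcell import robot
def cal(n):
    c=robot.calibration(n); f=240/np.tan(np.radians(c["vertical_fov"])/2)
    K=np.array([[f,0,c["cx"]],[0,f,c["cy"]],[0,0,1.]]); return K,np.array(c["rvec"],float),np.array(c["tvec"],float),c
def shot(n,name):
    im=robot.read_camera(n); cv2.imwrite(f"pics/{name}.png",im[:,:,::-1]); return im
def px(n,P,C=None):
    K,r,t,c=C or cal(n); return cv2.projectPoints(np.array(P,float).reshape(-1,1,3),r,t,K,None)[0].reshape(-1,2)
def ray(n,uv,z,C=None):
    K,r,t,c=C or cal(n); R=cv2.Rodrigues(r)[0]; o=-R.T@t
    d=R.T@np.linalg.solve(K,[uv[0],uv[1],1.]); return o+d*(z-o[2])/d[2]
E
python3 - <<'E'
from h import *
print(robot.get_obs(),robot.tips_ahead)
for n in("side","top","wrist"):
    c=cal(n); R=cv2.Rodrigues(c[1])[0]; print(n,c[3],"pos",-R.T@c[2])
a=[shot(n,n+"0") for n in("side","top")]
E
```

```text
pics
{'t': 0.0, 'joint_positions': array([ 1.15229603e+00,  9.18835762e-02,  1.23185929e+00, -2.29349201e-05,
        1.81979269e+00, -5.66869134e-02]), 'dq': array([0.00045136, 0.00145038, 0.00153562, 0.00072753, 0.00076474,
       0.00077282]), 'tau': array([-3.68764347e-05, -4.46450472e+01, -4.06440854e+01,  6.96596573e-02,
        2.96619977e-02, -1.85947556e-04]), 'position': array([0.21228382, 0.56092909, 0.24350706]), 'orientation': array([[ 3.53975317e-01,  9.35254449e-01, -7.69266669e-04],
       [ 9.35252751e-01, -3.53976142e-01, -1.78425895e-03],
       [-1.94103817e-03, -8.78751424e-05, -9.99998112e-01]]), 'ft_force': array([ 0.82688994, -0.18938479,  0.29362677]), 'moment': array([-0.00041996, -0.0160955 , -0.03434521]), 'gripper_width': 0.08758594851738627} 0.022
side {'vertical_fov': 53.45683257985363, 'cx': 318.10863981162805, 'cy': 249.1477119947318, 'rvec': array([ 2.16299578, -0.1323715 ,  0.05067448]), 'tvec': array([-0.41363657,  0.0985721 ,  1.18827295])} pos [ 0.31503211 -0.97063073  0.74258672]
top {'vertical_fov': 50.49184573835326, 'cx': 314.0660067547845, 'cy': 241.01956367593738, 'rvec': array([ 2.21615137, -2.19563788,  0.04908442]), 'tvec': array([-0.061414  ,  0.41343862,  1.41616811])} pos [ 0.36055524 -0.04785146  1.43106444]
wrist {'vertical_fov': 69.43257310071384, 'cx': 321.54425104971284, 'cy': 238.6379449601129, 'rvec': array([-2.39774204, -1.65692064, -0.22084404]), 'tvec': array([-0.59923868, -0.03202832,  0.38972053])} pos [0.14517779 0.58595693 0.38415204]
```

View pics/side0.png

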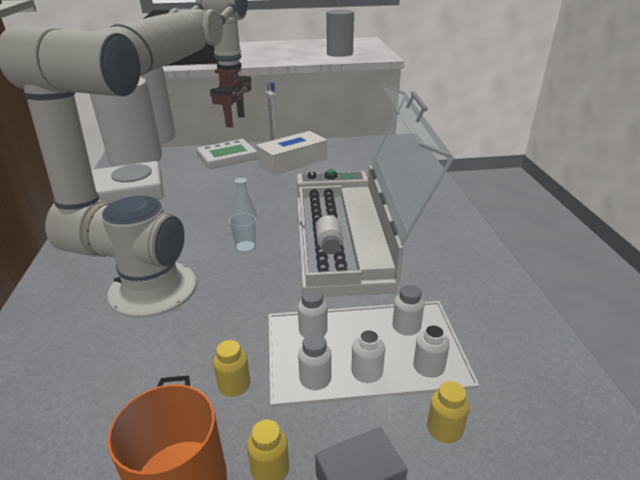

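View pics/top0.png

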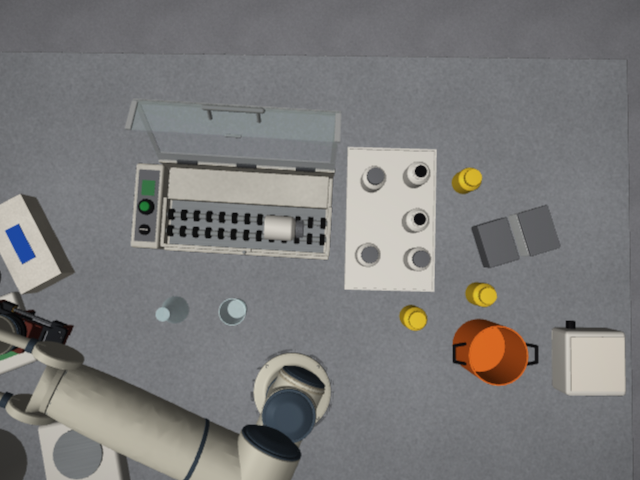

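The roller holds one finished bottle at top (283,228), cap to the right, so away from the housing: it is done2. In the tray, grey-capped bottles stand at (374,178), (368,254) and (418,258). Dark open mouths are at (420,172) and (416,219). The yellow bottles are decoys. The green dome at (146,206) looks like START, and the black knob at (143,229) does not. I'll confirm with an enlarged crop.

```bash
python3 - <<'E'
import cv2
im=cv2.imread("pics/top0.png")[95:300,125:440]
cv2.imwrite("pics/crop1.png",cv2.resize(im,None,fx=2.5,fy=2.5,interpolation=cv2.INTER_CUBIC))
E
```

```text
(no output)
```

View pics/crop1.png

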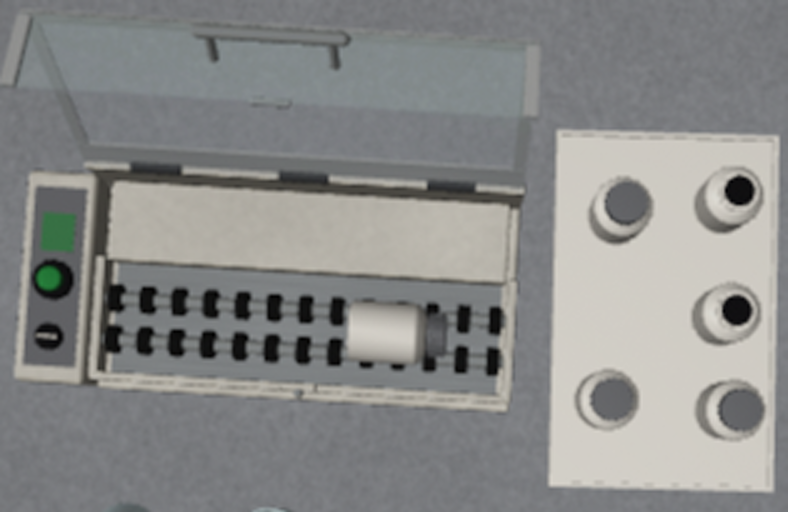

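Crop confirms: grey caps at crop (629,201), (613,399) and (741,408); open mouths at (739,190) and (737,310); START is the green dome at (49,278). The finished bottle has its base at crop 348 and its cap at 445.

```bash
python3 - <<'E'
from h import *
from scipy.optimize import least_squares
g=lambda u,v:np.array([(u+.5)/2.5+124.5,(v+.5)/2.5+94.5])
C=cal("top")
for n,u,v,z in[("A",629,201,.105),("B",613,399,.105),("C",741,408,.105),("D",739,190,.1),("E",737,310,.1),("btn",49,278,.108),("doneBase",348,331,.1035),("doneCap",445,336,.1035),
 ("trayTL",557,130,.01),("TR",777,136,.01),("BR",773,491,.01),("BL",550,486,.01)]:
    print(n,ray("top",g(u,v),z,C).round(4))
f=[((116,297),(.022,.204,.073)),((495,320),(.022,-.204,.073)),((114,338),(-.022,.204,.073)),((493,361),(-.022,-.204,.073)),
   ((507,409),(-.066,-.23,.078)),((15,378),(-.066,.30,.09)),((30,172),(None))]
f=[a for a in f if a[1]]
L=np.array([a[1] for a in f]);U=np.array([g(*a[0]) for a in f])
def W(p,L): 
    c,s=np.cos(p[2]),np.sin(p[2]); return L@np.array([[c,s,0],[-s,c,0],[0,0,1]])+[p[0],p[1],0]
r=least_squares(lambda p:(px("top",W(p,L),C)-U).ravel(),[.5,.1,0],loss="soft_l1",f_scale=.5)
print("roller",r.x.round(4)); print((px("top",W(r.x,L),C)-U).round(2))
print("trough ends/hinge", W(r.x,np.array([[0,.145,0],[0,0,0],[0,-.145,0],[.152,0,.147],[.152+.226*np.cos(np.pi-1.9),0,.147+.226*np.sin(1.9)]])).round(3))
E
```

```text
A [ 0.5849 -0.2185  0.105 ]
B [ 0.3771 -0.2028  0.105 ]
C [ 0.3689 -0.3364  0.105 ]
D [ 0.5986 -0.3351  0.1   ]
E [ 0.4718 -0.3332  0.1   ]
btn [0.4975 0.3857 0.108 ]
doneBase [0.4455 0.0744 0.1035]
doneCap [ 0.4413 -0.0269  0.1035]
trayTL [ 0.6805 -0.1492  0.01  ]
TR [ 0.6763 -0.3974  0.01  ]
BR [ 0.2773 -0.393   0.01  ]
BL [ 0.2807 -0.1441  0.01  ]
roller [ 0.4485  0.1237 -0.0507]
[[-0.4   0.26]
 [ 0.51  0.27]
 [-0.76  0.29]
 [ 0.33  0.28]
 [ 3.56 -1.9 ]
 [-0.63 -1.61]]
trough ends/hinge [[ 0.456  0.269  0.   ]
 [ 0.448  0.124  0.   ]
 [ 0.441 -0.021  0.   ]
 [ 0.6    0.116  0.147]
 [ 0.673  0.112  0.361]]
```

```bash
cat >> h.py <<'E'
from scipy.spatial.transform import Rotation as Ro
def Rt(hd,tilt):
    h=np.radians(hd);t=np.radians(tilt);H=np.array([np.cos(h),np.sin(h),0]);Z=np.array([0,0,1.])
    z=np.sin(t)*H-np.cos(t)*Z; x=np.cross(Z,H); return np.c_[x,np.cross(z,x),z]
def plan(*wps):
    """wps: (grasp point xyz, heading deg, tilt deg); prints turn (then) shift in tool axes, cm"""
    o=robot.get_obs(); R=o["orientation"]; P=o["position"]+.003*R[:,2]
    print("now",P.round(4),"w",round(o["gripper_width"],4),"F",o["ft_force"].round(1),"t",round(o["t"],1),"q",o["joint_positions"].round(2))
    for p,h,t in wps:
        T=Rt(h,t); rv=Ro.from_matrix(R.T@T).as_rotvec(); n=int(np.ceil(np.linalg.norm(rv)/.18))
        P2=P-.003*R[:,2]+.003*T[:,2]; s=T.T@(np.array(p)-P2)*100
        print("turn",rv.round(3),"rows",n,"each",(rv/max(n,1)).round(4),"| shift",s.round(2)); R=T;P=np.array(p,float)
E
python3 - <<'E'
from h import *
c=(.4434,.0237,.1035); z=Rt(-92.9,-60)[:,2]
plan(((.443,.03,.33),-92.9,0),(np.array(c)-.1*z,-92.9,-60),(c,-92.9,-60))
E
```

```text
now [0.2123 0.561  0.2406] w 0.0878 F [-0.2 -0.1  0.4] t 0.1 q [ 1.15  0.09  1.23  0.    1.82 -0.06]
turn [1.00e-03 2.00e-03 1.26e+00] rows 7 each [1.000e-04 2.000e-04 1.799e-01] | shift [25.73 51.86 -8.94]
turn [ 1.047  0.    -0.   ] rows 6 each [ 0.1745  0.     -0.    ] | shift [ 0.07 20.19  0.63]
turn [0. 0. 0.] rows 0 each [0. 0. 0.] | shift [ 0.  0. 10.]
```

```bash
python3 -m creep '{"delta_rot":[[0,0,0.18],[0,0,0.18],[0,0,0.18],[0,0,0.18],[0,0,0.18],[0,0,0.18],[0,0,0.18]],"translation":[[0,0,-1.3],[0,0,-1.3],[0,0,-1.3],[0,0,-1.3],[0,0,-1.3],[0,0,-1.3],[0,0,-1.3]],"grip":[8.6,8.6,8.6,8.6,8.6,8.6,8.6]}' 40
python3 -m creep '{"delta_rot":[[0,0,0],[0,0,0],[0,0,0],[0,0,0],[0,0,0],[0,0,0],[0,0,0],[0,0,0],[0,0,0],[0,0,0],[0,0,0],[0,0,0]],"translation":[[2.1,4.3,0],[2.1,4.3,0],[2.1,4.3,0],[2.1,4.3,0],[2.1,4.3,0],[2.1,4.3,0],[2.1,4.3,0],[2.1,4.3,0],[2.1,4.3,0],[2.1,4.3,0],[2.1,4.3,0],[2.1,4.3,0]],"grip":[8.6,8.6,8.6,8.6,8.6,8.6,8.6,8.6,8.6,8.6,8.6,8.6]}'
python3 - <<'E'
from h import *
c=(.4434,.0237,.1035); z=Rt(-92.9,-60)[:,2]
plan(((.443,.03,.33),-92.9,0),(np.array(c)-.1*z,-92.9,-60),(c,-92.9,-60))
E
```

```text
t: 0.98
position: [0.2124, 0.5611, 0.3354]
orientation: [[0.998, -0.057, -0.0], [-0.057, -0.998, -0.001], [-0.0, 0.001, -1.0]]
ft_force: [0.6, 0.1, -0.3]
gripper_width: 0.0861
t: 2.48
position: [0.438, 0.0314, 0.3353]
orientation: [[0.999, -0.051, -0.0], [-0.051, -0.999, 0.0], [-0.0, -0.0, -1.0]]
ft_force: [0.3, 0.8, -0.4]
gripper_width: 0.086
now [0.438  0.0314 0.3323] w 0.086 F [ 0.3  0.8 -0.4] t 2.5 q [-0.01 -0.3   1.43  0.    2.01  0.05]
turn [-0.  0. -0.] rows 1 each [-0.0001  0.0003 -0.0005] | shift [0.5  0.12 0.23]
turn [ 1.047  0.    -0.   ] rows 6 each [ 0.1745  0.     -0.    ] | shift [ 0.07 20.19  0.63]
turn [0. 0. 0.] rows 0 each [0. 0. 0.] | shift [ 0.  0. 10.]
```

```bash
python3 -m creep '{"delta_rot":[[0.1745,0,0],[0.1745,0,0],[0.1745,0,0],[0.1745,0,0],[0.1745,0,0],[0.1745,0,0],[0,0,0],[0,0,0],[0,0,0],[0,0,0],[0,0,0]],"translation":[[0,0,0],[0,0,0],[0,0,0],[0,0,0],[0,0,0],[0,0,0],[0.12,4.0,0.15],[0.12,4.0,0.15],[0.12,4.0,0.15],[0.12,4.0,0.15],[0.1,4.2,0.2]],"grip":[8.6,8.6,8.6,8.6,8.6,8.6,8.6,8.6,8.6,8.6,8.6]}'
python3 - <<'E'
from h import *
c=(.4434,.0237,.1035); z=Rt(-92.9,-60)[:,2]
plan((c,-92.9,-60))
shot("wrist","w1"); print(px("wrist",[c,(.4434,.0737,.1035),(.4434,-.0263,.1035)]))
im=shot("side","s1")
E
```

```text
t: 3.85
position: [0.4386, -0.0618, 0.1553]
orientation: [[0.999, -0.026, 0.044], [-0.051, -0.5, 0.865], [-0.0, -0.866, -0.5]]
ft_force: [0.4, 0.4, -0.4]
gripper_width: 0.086
now [ 0.4387 -0.0592  0.1538] w 0.086 F [ 0.4  0.4 -0.4] t 3.9 q [-0.74  0.05  1.73  0.83  2.02 -0.58]
turn [ 0. -0. -0.] rows 1 each [ 0.0003 -0.0003 -0.0004] | shift [0.05 0.2  9.71]
[[324.429761   244.79876804]
 [320.86140732 200.974343  ]
 [329.17925995 303.12932584]]
```

View pics/w1.png

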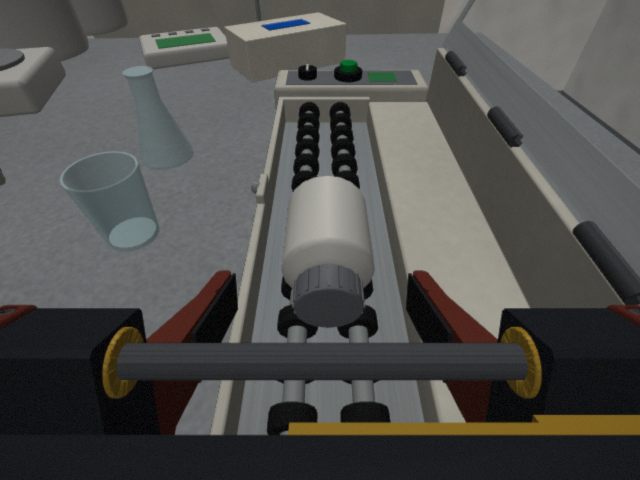

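Wrist view: the finished bottle (cap front at about (328,295)) sits between the open fingers as predicted, and nothing is in the way.

```bash
python3 -m creep '{"delta_rot":[[0,0,0],[0,0,0],[0,0,0],[0,0,0],[0,0,0],[0,0,0],[0,0,0],[0,0,0],[0,0,0]],"translation":[[0.05,0.2,2.4],[0,0,2.4],[0,0,2.4],[0,0,2.5],[0,0,0],[0,0,0],[0,0,0],[0,0,0],[0,0,0]],"grip":[8.6,8.6,8.6,8.6,5.5,5.5,5.5,5.5,5.5]}' 40
python3 - <<'E'
from h import *
o=robot.get_obs();d=o["position"]
plan(((.4434,.02,.25),-92.9,-60),((.4434,.02,.25),-60,-15),((.4434,.02,.25),-22,30),((.48,-.21,.20),-22,30),((.48,-.21,.0562),-22,30))
E
```

```text
t: 5.08
position: [0.4455, 0.0205, 0.1088]
orientation: [[0.999, -0.022, 0.049], [-0.054, -0.5, 0.865], [0.005, -0.866, -0.5]]
ft_force: [5.2, 1.2, 3.7]
gripper_width: 0.0637
now [0.4456 0.0231 0.1073] w 0.0637 F [5.2 1.2 3.7] t 5.1 q [-0.62 -0.01  1.88  0.87  1.87 -0.57]
turn [ 0.    -0.005  0.003] rows 1 each [ 0.0001 -0.0053  0.0032] | shift [ -0.21 -12.2   -7.41]
turn [-0.763 -0.358 -0.467] rows 6 each [-0.1272 -0.0597 -0.0779] | shift [ 0.14 -0.17 -0.1 ]
turn [-0.756  0.089 -0.674] rows 6 each [-0.126   0.0148 -0.1124] | shift [ 0.05 -0.2  -0.08]
turn [0. 0. 0.] rows 0 each [0. 0. 0.] | shift [-19.95   7.9   10.33]
turn [0. 0. 0.] rows 0 each [0. 0. 0.] | shift [ 0.   -7.19 12.45]
```

```bash
python3 -m creep '{"delta_rot":[[0,0,0],[0,0,0],[0,0,0],[0,0,0],[0,0,0],[0,0,0]],"translation":[[0,-1.0,-0.6],[0,-2.2,-1.3],[0,-2.2,-1.3],[0,-2.3,-1.3],[0,-2.3,-1.3],[0,-2.3,-1.3]],"grip":[5.5,5.5,5.5,5.5,5.5,5.5]}'
python3 -m creep '{"delta_rot":[[-0.1745,0,0],[-0.1745,0,0],[-0.1745,0,0],[-0.1745,0,0],[-0.1745,0,0],[-0.1745,0,0],[-0.1745,0,0],[-0.1745,0,0],[-0.1745,0,0]],"translation":[[0,0,0],[0,0,0],[0,0,0],[0,0,0],[0,0,0],[0,0,0],[0,0,0],[0,0,0],[0,0,0]],"grip":[5.5,5.5,5.5,5.5,5.5,5.5,5.5,5.5,5.5]}'
python3 -m creep '{"delta_rot":[[0,0.088,-0.153],[0,0.088,-0.153],[0,0.088,-0.153],[0,0.088,-0.153],[0,0.088,-0.153],[0,0.088,-0.153],[0,0.088,-0.153]],"translation":[[0,0,0],[0,0,0],[0,0,0],[0,0,0],[0,0,0],[0,0,0],[0,0,0]],"grip":[5.5,5.5,5.5,5.5,5.5,5.5,5.5]}'
python3 - <<'E'
from h import *
plan(((.48,-.21,.20),-22,30),((.48,-.21,.0562),-22,30))
shot("side","s2")
E
```

```text
t: 5.82
position: [0.4431, 0.0211, 0.2498]
orientation: [[0.999, -0.026, 0.044], [-0.051, -0.501, 0.864], [-0.001, -0.865, -0.501]]
ft_force: [0.5, -0.4, -3.7]
gripper_width: 0.0636
t: 6.95
position: [0.4432, 0.0219, 0.2499]
orientation: [[0.999, -0.046, -0.024], [-0.052, -0.863, -0.503], [0.002, 0.503, -0.864]]
ft_force: [-0.1, -1.2, -3.6]
gripper_width: 0.0638
t: 7.82
position: [0.4426, 0.0218, 0.2487]
orientation: [[0.372, 0.805, 0.462], [0.928, -0.322, -0.186], [-0.001, 0.498, -0.867]]
ft_force: [-0.1, -0.6, -2.2]
gripper_width: 0.0637
now [0.444  0.0213 0.2461] w 0.0637 F [-0.1 -0.6 -2.2] t 7.8 q [ 0.16 -0.76  1.97 -0.26  1.48 -1.06]
turn [-0.002 -0.001  0.003] rows 1 each [-0.0019 -0.0006  0.0026] | shift [-20.09   8.09   9.99]
turn [0. 0. 0.] rows 0 each [0. 0. 0.] | shift [ 0.   -7.19 12.45]
```

View pics/s2.png

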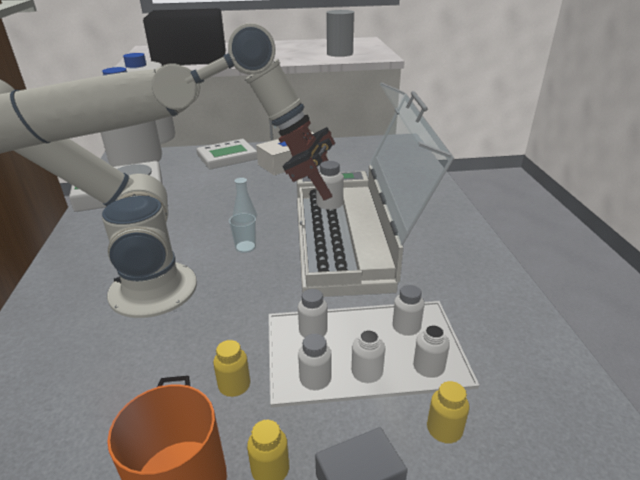

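The bottle is upright in the grip. I'll place it between A and B with heading -10 so the gripper body clears B.

```bash
python3 -m creep '{"delta_rot":[[0,0.052,-0.09],[0,0.052,-0.09]],"translation":[[0,0,0],[0,0,0]],"grip":[5.5,5.5]}'
python3 - <<'E'
from h import *
plan(((.485,-.213,.20),-10,30),((.485,-.213,.062),-10,30))
E
```

```text
t: 8.12
position: [0.4428, 0.0214, 0.2485]
orientation: [[0.178, 0.854, 0.489], [0.984, -0.155, -0.089], [-0.0, 0.497, -0.868]]
ft_force: [0.1, -0.8, -3.1]
gripper_width: 0.0634
now [0.4442 0.0212 0.2459] w 0.0634 F [ 0.1 -0.8 -3.1] t 8.1 q [ 0.06 -0.81  2.   -0.12  1.44 -1.35]
turn [-0.003  0.003 -0.004] rows 1 each [-0.0031  0.0025 -0.0042] | shift [-22.35   4.71   8.01]
turn [0. 0. 0.] rows 0 each [0. 0. 0.] | shift [ 0.   -6.9  11.95]
```

```bash
python3 -m creep '{"delta_rot":[[0,0,0],[0,0,0],[0,0,0],[0,0,0],[0,0,0],[0,0,0],[0,0,0],[0,0,0]],"translation":[[-2.8,0.6,1.0],[-2.8,0.6,1.0],[-2.8,0.6,1.0],[-2.8,0.6,1.0],[-2.8,0.6,1.0],[-2.8,0.6,1.0],[-2.8,0.6,1.0],[-2.8,0.5,1.0]],"grip":[5.5,5.5,5.5,5.5,5.5,5.5,5.5,5.5]}'
python3 -m creep '{"delta_rot":[[0,0,0],[0,0,0],[0,0,0],[0,0,0],[0,0,0],[0,0,0],[0,0,0]],"translation":[[0,-1.1,2.0],[0,-1.1,2.0],[0,-1.15,2.0],[0,-1.15,2.0],[0,-1.15,2.0],[0,-1.15,2.0],[0,0,0]],"grip":[5.5,5.5,5.5,5.5,5.5,5.5,5.5]}'
python3 - <<'E'
from h import *
plan(((.485,-.213,.055),-10,30))
shot("side","s3");shot("top","t3")
a=cv2.imread("pics/s3.png")[270:410,250:490];b=cv2.imread("pics/t3.png")[130:310,330:490]
a=cv2.resize(a,(0,0),fx=2,fy=2);b=cv2.resize(b,(0,0),fx=1.55,fy=1.55);cv2.imwrite("pics/c3.png",np.hstack([a,b[:280]] if b.shape[0]>=280 else [a,cv2.copyMakeBorder(b,0,280-b.shape[0],0,0,0)]))
E
```

```text
t: 9.12
position: [0.4825, -0.2142, 0.2023]
orientation: [[0.181, 0.854, 0.488], [0.983, -0.158, -0.089], [0.001, 0.496, -0.868]]
ft_force: [0.1, 0.5, -3.1]
gripper_width: 0.0635
t: 10.0
position: [0.4823, -0.2125, 0.0619]
orientation: [[0.18, 0.856, 0.485], [0.984, -0.157, -0.087], [0.002, 0.493, -0.87]]
ft_force: [0.1, -0.5, -2.2]
gripper_width: 0.0635
now [ 0.4838 -0.2128  0.0593] w 0.0635 F [ 0.1 -0.5 -2.2] t 10.0 q [-0.61 -0.5   2.15  0.24  1.04 -2.07]
turn [-0.008  0.001 -0.006] rows 1 each [-0.008   0.001  -0.0064] | shift [ 0.   -0.11  0.44]
```

View pics/c3.png

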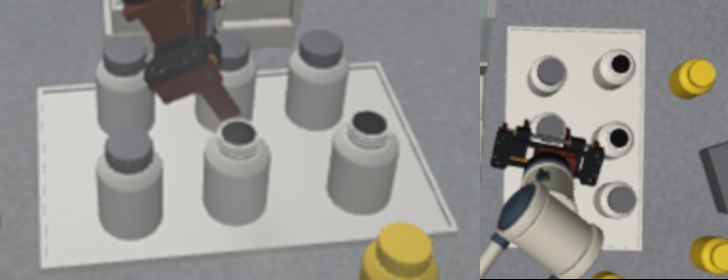

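The bottle hangs just above its free place between the two capped ones and clears its neighbours. Lowering to contact.

```bash
python3 -m creep '{"delta_rot":[[-0.008,0,-0.006],[0,0,0],[0,0,0]],"translation":[[0,-0.1,0.17],[0,-0.1,0.17],[0,0,0]],"grip":[5.5,5.5,5.5]}'
python3 -m creep '{"delta_rot":[[0,0,0],[0,0,0]],"translation":[[0,-0.07,0.12],[0,0,0]],"grip":[5.5,5.5]}'
```

```text
t: 10.48
position: [0.4839, -0.2136, 0.0612]
orientation: [[0.173, 0.85, 0.498], [0.985, -0.147, -0.091], [-0.004, 0.506, -0.863]]
ft_force: [-0.4, 0.0, -2.4]
gripper_width: 0.0632
t: 10.72
position: [0.4839, -0.2135, 0.0595]
orientation: [[0.172, 0.85, 0.497], [0.985, -0.147, -0.091], [-0.004, 0.505, -0.863]]
ft_force: [0.7, 0.8, -2.7]
gripper_width: 0.0634
```

```bash
python3 -m creep '{"delta_rot":[[0,0,0],[0,0,0]],"translation":[[0,-0.1,0.17],[0,0,0]],"grip":[5.5,5.5]}'
python3 -m creep '{"delta_rot":[[0,0,0],[0,0,0]],"translation":[[0,-0.1,0.17],[0,0,0]],"grip":[5.5,5.5]}'
```

```text
t: 10.98
position: [0.4838, -0.2135, 0.0573]
orientation: [[0.172, 0.85, 0.497], [0.985, -0.147, -0.09], [-0.004, 0.505, -0.863]]
ft_force: [0.2, 0.3, -2.8]
gripper_width: 0.0635
t: 11.22
position: [0.4843, -0.2137, 0.0565]
orientation: [[0.172, 0.85, 0.498], [0.985, -0.146, -0.091], [-0.004, 0.507, -0.862]]
ft_force: [-1.9, 1.3, 1.7]
gripper_width: 0.0636
```

Contact (force rises to +1.7 N). Releasing and backing out along the tool axis.

```bash
python3 -m creep '{"delta_rot":[[0,0,0],[0,0,0],[0,0,0],[0,0,0],[0,0,0],[0,0,0],[0,0,0],[0,0,0],[0,0,0]],"translation":[[0,0,0],[0,0,0],[0,0,0],[0,0,-1],[0,0,-3],[0,0,-4],[0,0,-4],[0,0,-4],[0,0,-4]],"grip":[7.8,7.8,7.8,8,8,8,8,8,8]}'
python3 - <<'E'
from h import *
z=Rt(-20,30)[:,2]
B=np.array((.377,-.203,.056)); A=np.array((.585,-.2185,.056));C=np.array((.369,-.336,.056))
plan((A-.17*z,-20,30),(A,-20,30))
shot("top","t4")
cv2.imwrite("pics/c4.png",cv2.resize(cv2.imread("pics/t4.png")[130:310,330:490],(0,0),fx=3,fy=3,interpolation=cv2.INTER_CUBIC))
E
```

```text
t: 12.35
position: [0.3839, -0.1952, 0.2299]
orientation: [[0.172, 0.85, 0.497], [0.985, -0.146, -0.09], [-0.004, 0.505, -0.863]]
ft_force: [-11.5, 10.8, 5.4]
gripper_width: 0.0795
now [ 0.3854 -0.1955  0.2273] w 0.0795 F [-11.5  10.8   5.4] t 12.3 q [-0.77 -0.86  2.06  0.28  1.49 -2.12]
turn [ 0.006 -0.085  0.154] rows 1 each [ 0.0065 -0.0852  0.1545] | shift [4.69 8.36 7.61]
turn [0. 0. 0.] rows 0 each [0. 0. 0.] | shift [ 0.  0. 17.]
```

View pics/c4.png

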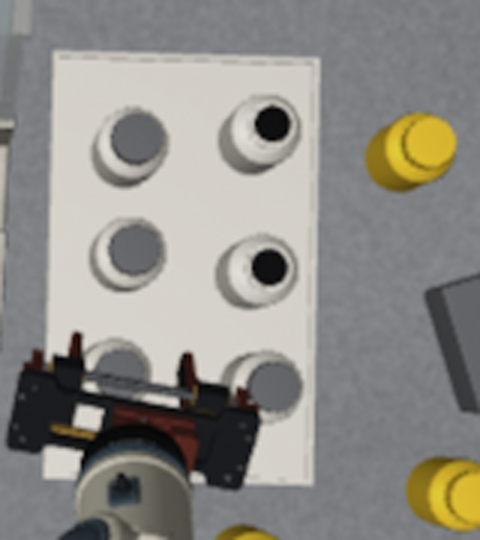

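The finished bottle stands well at crop (135,248). Joint 2 is right at its limit here, so I'll come forward at once and avoid radial tilts near the base.

```bash
python3 -m creep '{"delta_rot":[[0,0,0],[0,0,0],[0,0,0]],"translation":[[0,2,1.5],[0,3,2],[0,3,2]],"grip":[8.6,8.6,8.6]}'
python3 - <<'E'
from h import *
C=cal("top"); im=cv2.imread("pics/t4.png")
f=lambda u,v:((u+.5)/3+329.5,(v+.5)/3+129.5)
for n,uv,z in[("A",(138,138),.105),("done",(135,248),.105),("C",(274,386),.105)]: print(n,ray("top",f(*uv),z,C).round(4))
z=Rt(-12,25)[:,2]; A=np.array((.585,-.2185,.055))
plan((A-.15*z,-12,25),(A,-12,25))
E
```

```text
t: 12.78
position: [0.481, -0.2124, 0.2218]
orientation: [[0.173, 0.85, 0.498], [0.985, -0.146, -0.092], [-0.005, 0.507, -0.862]]
ft_force: [-0.8, -0.6, 0.9]
gripper_width: 0.086
A [ 0.5834 -0.2169  0.105 ]
done [ 0.4869 -0.2147  0.105 ]
C [ 0.3678 -0.3362  0.105 ]
now [ 0.4825 -0.2127  0.2192] w 0.086 F [-0.8 -0.6  0.9] t 12.8 q [-0.61 -0.57  1.91  0.22  1.32 -2.02]
turn [ 0.095 -0.012  0.034] rows 1 each [ 0.0951 -0.0124  0.0342] | shift [1.57 2.29 4.17]
turn [0. 0. 0.] rows 0 each [0. 0. 0.] | shift [ 0. -0. 15.]
```

```bash
python3 -m creep '{"delta_rot":[[0.095,-0.012,0.034],[0,0,0],[0,0,0],[0,0,0],[0,0,0],[0,0,0],[0,0,0],[0,0,0],[0,0,0],[0,0,0],[0,0,0],[0,0,0]],"translation":[[0,0,0],[0.8,1.1,2.1],[0.8,1.1,2.1],[0,0,3],[0,0,3],[0,0,3],[0,0,3],[0,0,3],[0,0,0],[0,0,0],[0,0,0],[0,0,0]],"grip":[8.6,8.6,8.6,8.6,8.6,8.6,8.6,8.6,5.5,5.5,5.5,5.5]}' 40
python3 - <<'E'
from h import *
P=(.57,-.21,.26);S=(.454,.266,.1055)
plan((P,-12,25),(P,-12,-65),(P,-92.9,-65),((S[0],S[1],.22),-92.9,-65),(S,-92.9,-65))
E
```

```text
t: 14.28
position: [0.5826, -0.2176, 0.0584]
orientation: [[0.207, 0.886, 0.415], [0.978, -0.188, -0.087], [0.001, 0.424, -0.906]]
ft_force: [-1.6, 1.6, 3.4]
gripper_width: 0.0633
now [ 0.5838 -0.2178  0.0557] w 0.0633 F [-1.6  1.6  3.4] t 14.3 q [-0.47 -0.15  1.86  0.13  1.02 -1.88]
turn [ 0.001 -0.001  0.   ] rows 1 each [ 0.0013 -0.0009  0.0003] | shift [  0.48   7.26 -19.16]
turn [ 1.571 -0.     0.   ] rows 9 each [ 0.1745 -0.      0.    ] | shift [-0.   0.3 -0.3]
turn [-0.     1.28   0.597] rows 8 each [-0.      0.16    0.0746] | shift [-0.27  0.1  -0.21]
turn [0. 0. 0.] rows 0 each [0. 0. 0.] | shift [-13.99 -16.22  44.24]
turn [0. 0. 0.] rows 0 each [0. 0. 0.] | shift [ 0.   10.38  4.84]
```

```bash
python3 -m creep '{"delta_rot":[[0,0,0],[0,0,0],[0,0,0],[0,0,0],[0,0,0],[0,0,0],[0,0,0]],"translation":[[0,0.6,-1.4],[0,1.3,-2.8],[0,1.3,-2.8],[0,1.3,-2.8],[0,1.3,-2.8],[0,1.3,-2.8],[0,1.3,-2.8]],"grip":[5.5,5.5,5.5,5.5,5.5,5.5,5.5]}'
python3 - <<'E'
from h import *
P=(.47,-.2,.26);S=(.454,.266,.1055)
plan((P,-12,25),(P,-92.9,25),(P,-92.9,-65),((S[0],S[1],.22),-92.9,-65),(S,-92.9,-65))
E
```

```text
t: 15.15
position: [0.581, -0.2175, 0.2585]
orientation: [[0.208, 0.887, 0.412], [0.978, -0.189, -0.087], [0.001, 0.421, -0.907]]
ft_force: [0.3, -0.1, -2.2]
gripper_width: 0.0634
now [ 0.5822 -0.2178  0.2558] w 0.0634 F [ 0.3 -0.1 -2.2] t 15.2 q [-0.47 -0.22  1.56  0.11  1.38 -1.83]
turn [-0.001 -0.001 -0.   ] rows 1 each [-0.0015 -0.0008 -0.0001] | shift [ -0.59 -10.11  -5.18]
turn [ 0.    -0.597  1.28 ] rows 8 each [ 0.     -0.0746  0.16  ] | shift [ 0.13 -0.1  -0.05]
turn [ 1.571  0.    -0.   ] rows 9 each [ 0.1745  0.     -0.    ] | shift [-0.   0.3 -0.3]
turn [0. 0. 0.] rows 0 each [0. 0. 0.] | shift [ -3.96 -16.01  43.8 ]
turn [0. 0. 0.] rows 0 each [0. 0. 0.] | shift [ 0.   10.38  4.84]
```

```bash
python3 -m creep '{"delta_rot":[[0,0,0],[0,0,0],[0,0,0],[0,-0.0746,0.16],[0,-0.0746,0.16],[0,-0.0746,0.16],[0,-0.0746,0.16],[0,-0.0746,0.16],[0,-0.0746,0.16],[0,-0.0746,0.16],[0,-0.0746,0.16]],"translation":[[-0.2,-3.4,-1.7],[-0.2,-3.4,-1.7],[-0.2,-3.4,-1.7],[0,0,0],[0,0,0],[0,0,0],[0,0,0],[0,0,0],[0,0,0],[0,0,0],[0,0,0]],"grip":[5.5,5.5,5.5,5.5,5.5,5.5,5.5,5.5,5.5,5.5,5.5]}'
python3 -m creep '{"delta_rot":[[0.1745,0,0],[0.1745,0,0],[0.1745,0,0],[0.1745,0,0],[0.1745,0,0],[0.1745,0,0],[0.1745,0,0],[0.1745,0,0],[0.1745,0,0]],"translation":[[0,0,0],[0,0,0],[0,0,0],[0,0,0],[0,0,0],[0,0,0],[0,0,0],[0,0,0],[0,0,0]],"grip":[5.5,5.5,5.5,5.5,5.5,5.5,5.5,5.5,5.5]}'
python3 - <<'E'
from h import *
S=(.455,.266,.1055)
plan(((S[0],S[1],.22),-92.9,-65),(S,-92.9,-65))
E
```

```text
t: 16.52
position: [0.4686, -0.1993, 0.261]
orientation: [[0.998, -0.051, -0.024], [-0.056, -0.905, -0.421], [0.0, 0.421, -0.907]]
ft_force: [0.4, -0.0, -2.5]
gripper_width: 0.0637
t: 17.65
position: [0.4687, -0.2008, 0.261]
orientation: [[0.999, -0.021, 0.047], [-0.051, -0.419, 0.907], [0.0, -0.908, -0.419]]
ft_force: [-0.4, 1.0, -3.4]
gripper_width: 0.0638
now [ 0.4688 -0.1981  0.2597] w 0.0638 F [-0.4  1.  -3.4] t 17.6 q [-0.88  0.32  1.28  0.95  2.29 -0.46]
turn [-0.004 -0.001 -0.   ] rows 1 each [-0.0038 -0.0008 -0.0003] | shift [ -3.73 -15.96  43.62]
turn [0. 0. 0.] rows 0 each [0. 0. 0.] | shift [ 0.   10.38  4.84]
```

```bash
python3 -m creep '{"delta_rot":[[0,0,0],[0,0,0],[0,0,0],[0,0,0],[0,0,0],[0,0,0],[0,0,0],[0,0,0],[0,0,0],[0,0,0],[0,0,0],[0,0,0]],"translation":[[-0.31,-1.33,3.63],[-0.31,-1.33,3.63],[-0.31,-1.33,3.63],[-0.31,-1.33,3.63],[-0.31,-1.33,3.63],[-0.31,-1.33,3.63],[-0.31,-1.33,3.63],[-0.31,-1.33,3.63],[-0.31,-1.33,3.63],[-0.31,-1.33,3.63],[-0.31,-1.33,3.63],[-0.31,-1.33,3.63]],"grip":[5.5,5.5,5.5,5.5,5.5,5.5,5.5,5.5,5.5,5.5,5.5,5.5]}'
python3 - <<'E'
from h import *
S=(.4555,.266,.1055)
plan((S,-92.9,-65)); shot("side","s5");shot("top","t5");shot("wrist","w5")
a=cv2.imread("pics/s5.png")[140:310,270:470];b=cv2.imread("pics/t5.png")[90:260,110:350]
cv2.imwrite("pics/c5.png",np.hstack([cv2.resize(x,(0,0),fx=1.8,fy=1.8) for x in(a,b)]))
E
```

```text
t: 19.15
position: [0.4547, 0.2647, 0.2215]
orientation: [[0.999, -0.021, 0.046], [-0.05, -0.423, 0.905], [0.001, -0.906, -0.423]]
ft_force: [-0.5, 0.3, -3.4]
gripper_width: 0.0638
now [0.4548 0.2674 0.2203] w 0.0638 F [-0.5  0.3 -3.4] t 19.1 q [-0.15 -0.29  1.96  1.13  1.62 -0.14]
turn [0.001 0.    0.001] rows 1 each [0.0009 0.     0.0007] | shift [ 0.08 10.46  4.73]
```

View pics/c5.png

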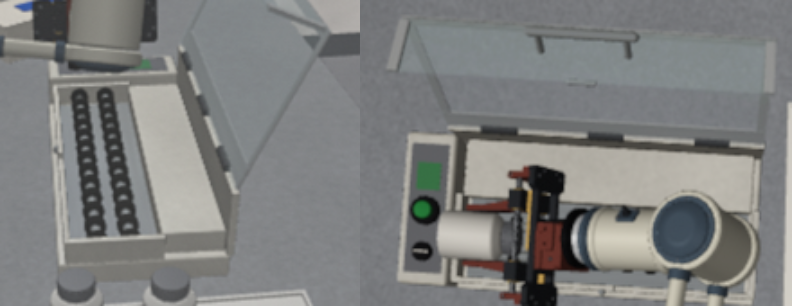

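The bottle is held horizontally over the trough line near the housing end, cap towards the robot hand's back. Lowering.

```bash
python3 -m creep '{"delta_rot":[[0,0,0],[0,0,0],[0,0,0],[0,0,0],[0,0,0],[0,0,0],[0,0,0],[0,0,0],[0,0,0]],"translation":[[0.01,1.6,0.75],[0.01,1.6,0.75],[0.01,1.6,0.75],[0.01,1.6,0.75],[0,1.5,0.7],[0,1.2,0.55],[0,0.6,0.28],[0,0.3,0.14],[0,0,0]],"grip":[5.5,5.5,5.5,5.5,5.5,5.5,5.5,5.5,5.5]}'
python3 - <<'E'
from h import *
plan(((.4555,.266,.1035),-92.9,-65))
E
```

```text
t: 20.42
position: [0.4552, 0.2641, 0.1111]
orientation: [[0.999, -0.022, 0.045], [-0.05, -0.421, 0.906], [-0.001, -0.907, -0.422]]
ft_force: [-0.4, 0.2, -2.2]
gripper_width: 0.0633
now [0.4554 0.2668 0.1098] w 0.0633 F [-0.4  0.2 -2.2] t 20.4 q [-0.15 -0.15  2.06  1.13  1.52 -0.35]
turn [-0.001  0.001 -0.   ] rows 1 each [-0.0012  0.0006 -0.0005] | shift [0.02 0.6  0.2 ]
```

```bash
for i in 1; do python3 -m creep '{"delta_rot":[[0,0,0],[0,0,0],[0,0,0]],"translation":[[0,0.2,0.09],[0,0.1,0.05],[0,0,0]],"grip":[5.5,5.5,5.5]}'; done
python3 -m creep '{"delta_rot":[[0,0,0],[0,0,0]],"translation":[[0,0.2,0.09],[0,0,0]],"grip":[5.5,5.5]}'
```

```text
t: 20.8
position: [0.4558, 0.2641, 0.1094]
orientation: [[0.999, -0.02, 0.046], [-0.05, -0.419, 0.906], [0.001, -0.908, -0.42]]
ft_force: [-1.1, -2.2, 5.6]
gripper_width: 0.0636
t: 21.05
position: [0.4563, 0.2643, 0.109]
orientation: [[0.999, -0.018, 0.047], [-0.05, -0.417, 0.907], [0.003, -0.909, -0.418]]
ft_force: [-1.9, -2.2, 10.7]
gripper_width: 0.0641
```

Seated: 10 N upward at the same height the finished bottle lay at. Releasing and backing off.

```bash
python3 -m creep '{"delta_rot":[[0,0,0],[0,0,0],[0,0,0],[0,0,0],[0,0,0],[0,0,0],[0,0,0],[0,0,0],[0,0,0],[0,0,0],[0,0,0],[0,0,0]],"translation":[[0,-0.2,-0.1],[0,0,0],[0,0,0],[0,0,-1],[0,0,-3],[0,0,-4],[0,0,-4],[0,-4,0],[0,-4,0],[0,-4,0],[0,-3,0],[0,0,0]],"grip":[7.0,7.6,7.8,8,8,8,8,8.6,8.6,8.6,8.6,8.6]}'
python3 - <<'E'
from h import *
B=np.array((.376,-.203,.055)); z=Rt(-92.9,30)[:,2]; U=B-.17*z
plan((U+[0,0,.05],-92.9,-65),(U+[0,0,.05],-92.9,30),(U,-92.9,30),(B,-92.9,30)); print(U)
shot("top","t6");shot("side","s6")
a=cv2.imread("pics/s6.png")[130:400,230:480];b=cv2.imread("pics/t6.png")[90:310,120:450]
cv2.imwrite("pics/c6.png",np.hstack([cv2.resize(a,(370,400)),cv2.resize(b,(430,400*43*0+int(220*430/330))) if 0 else cv2.copyMakeBorder(cv2.resize(b,(430,287)),0,113,0,0,0)]))
E
```

```text
t: 22.55
position: [0.453, 0.2185, 0.2963]
orientation: [[0.999, -0.017, 0.046], [-0.049, -0.422, 0.905], [0.004, -0.906, -0.422]]
ft_force: [-1.3, 0.3, -1.1]
gripper_width: 0.0858
now [0.4532 0.2212 0.2951] w 0.0858 F [-1.3  0.3 -1.1] t 22.6 q [-0.25 -0.32  1.86  1.13  1.77 -0.06]
turn [-0.    -0.     0.004] rows 1 each [-0.0002 -0.0003  0.004 ] | shift [ -5.56  18.36 -29.23]
turn [-1.658 -0.    -0.   ] rows 10 each [-0.1658 -0.     -0.    ] | shift [-0.   -0.3  -0.33]
turn [0. 0. 0.] rows 0 each [0. 0. 0.] | shift [ 0.   -2.5   4.33]
turn [0. 0. 0.] rows 0 each [0. 0. 0.] | shift [-0. -0. 17.]
[ 0.3803004  -0.11810885  0.20222432]
```

View pics/c6.png

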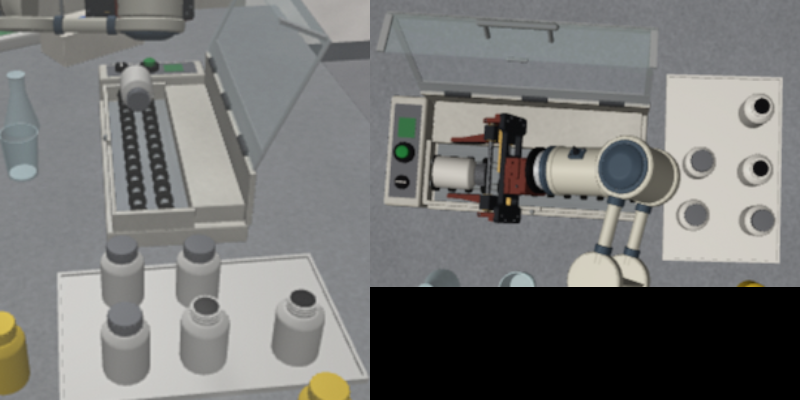

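Bottle A lies seated at the housing end of the trough, cap towards -y. The tray still holds done2, B, C and the two open ones. Next is B.

```bash
python3 -m creep '{"delta_rot":[[-0.166,0,0],[-0.166,0,0],[-0.166,0,0],[-0.166,0,0],[-0.166,0,0],[-0.166,0,0],[-0.166,0,0],[-0.166,0,0],[-0.166,0,0],[-0.166,0,0]],"translation":[[0,0,0],[0,0,0],[0,0,0],[0,0,0],[0,0,0],[0,0,0],[0,0,0],[0,0,0],[0,0,0],[0,0,0]],"grip":[8.6,8.6,8.6,8.6,8.6,8.6,8.6,8.6,8.6,8.6]}'
python3 - <<'E'
from h import *
B=np.array((.376,-.203,.055)); z=Rt(-92.9,30)[:,2]; U=B-.17*z
plan((U,-92.9,30),(B,-92.9,30))
E
```

```text
t: 23.9
position: [0.453, 0.2178, 0.2928]
orientation: [[0.999, -0.042, -0.029], [-0.051, -0.861, -0.507], [-0.004, 0.508, -0.862]]
ft_force: [-0.4, 0.2, -0.5]
gripper_width: 0.0861
now [0.4529 0.2163 0.2902] w 0.0861 F [-0.4  0.2 -0.5] t 23.9 q [ 0.64  0.09  1.22 -0.48  2.13  0.49]
turn [0.009 0.003 0.002] rows 1 each [0.0089 0.0033 0.0017] | shift [-5.56 24.84 24.5 ]
turn [0. 0. 0.] rows 0 each [0. 0. 0.] | shift [-0. -0. 17.]
```

```bash
python3 -m creep '{"delta_rot":[[0.009,0.003,0.002],[0,0,0],[0,0,0],[0,0,0],[0,0,0],[0,0,0],[0,0,0],[0,0,0],[0,0,0],[0,0,0]],"translation":[[-0.56,2.48,2.45],[-0.56,2.48,2.45],[-0.56,2.48,2.45],[-0.56,2.48,2.45],[-0.56,2.48,2.45],[-0.56,2.48,2.45],[-0.56,2.48,2.45],[-0.56,2.48,2.45],[-0.56,2.48,2.45],[-0.56,2.48,2.45]],"grip":[8.6,8.6,8.6,8.6,8.6,8.6,8.6,8.6,8.6,8.6]}'
python3 - <<'E'
from h import *
B=np.array((.376,-.203,.055))
plan((B,-92.9,30)); shot("wrist","w7")
E
```

```text
t: 25.15
position: [0.3789, -0.1167, 0.201]
orientation: [[0.999, -0.043, -0.027], [-0.051, -0.869, -0.493], [-0.003, 0.494, -0.87]]
ft_force: [1.5, 0.6, 0.2]
gripper_width: 0.086
now [ 0.3789 -0.1181  0.1984] w 0.086 F [1.5 0.6 0.2] t 25.1 q [ 0.03 -0.5   1.89 -0.52  1.76 -0.02]
turn [-0.007  0.002  0.001] rows 1 each [-0.0073  0.0025  0.0009] | shift [ 0.14  0.18 16.66]
```

View pics/w7.png

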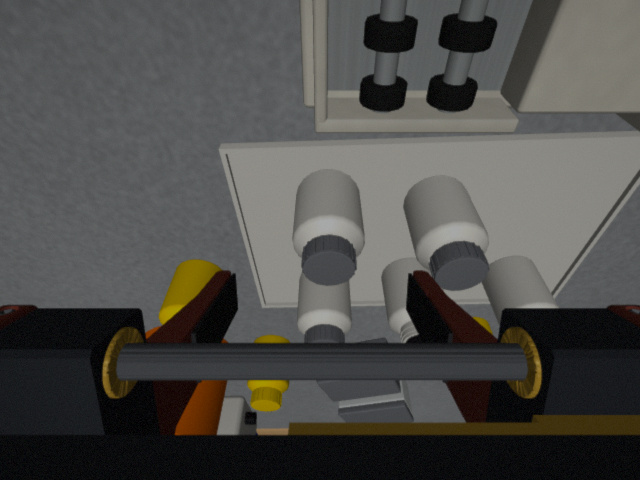

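B (cap at (330,260)) is centred between the fingers, and done2 at (458,265) is clear of the right finger.

```bash
python3 -m creep '{"delta_rot":[[-0.007,0.002,0],[0,0,0],[0,0,0],[0,0,0],[0,0,0],[0,0,0],[0,0,0],[0,0,0],[0,0,0],[0,0,0],[0,0,0]],"translation":[[0.15,0.2,3],[0,0,3],[0,0,3],[0,0,3],[0,0,2.5],[0,0,2.1],[0,0,0],[0,0,0],[0,0,0],[0,0,0],[0,0,0]],"grip":[8.6,8.6,8.6,8.6,8.6,8.6,5.5,5.5,5.5,5.5,5.5]}' 40
python3 - <<'E'
from h import *
P=(.40,-.2,.26);S=(.448,.1215,.1105)
plan((P,-92.9,30),(P,-92.9,-60),((S[0],S[1],.22),-92.9,-60),(S,-92.9,-60))
E
```

```text
t: 26.58
position: [0.3785, -0.1992, 0.0611]
orientation: [[0.999, -0.045, -0.02], [-0.049, -0.865, -0.499], [0.005, 0.499, -0.867]]
ft_force: [1.1, 1.4, 1.2]
gripper_width: 0.0636
now [ 0.3785 -0.2007  0.0585] w 0.0636 F [1.1 1.4 1.2] t 26.6 q [-0.18 -0.45  2.11 -0.52  1.42 -0.07]
turn [-0.001 -0.005 -0.001] rows 1 each [-0.0011 -0.0053 -0.0014] | shift [  2.15   9.92 -17.54]
turn [1.571 0.    0.   ] rows 9 each [0.1745 0.     0.    ] | shift [ 0.   0.3 -0.3]
turn [0. 0. 0.] rows 0 each [0. 0. 0.] | shift [  3.17 -12.71  30.02]
turn [0. 0. 0.] rows 0 each [0. 0. 0.] | shift [0.   9.48 5.48]
```

```bash
python3 -m creep '{"delta_rot":[[0,0,0],[0,0,0],[0,0,0],[0,0,0],[0,0,0],[0,0,0],[0,0,0]],"translation":[[0.1,0.7,-1.3],[0.3,1.5,-2.6],[0.3,1.5,-2.6],[0.3,1.6,-2.7],[0.3,1.6,-2.7],[0.3,1.6,-2.7],[0.3,1.6,-2.7]],"grip":[5.5,5.5,5.5,5.5,5.5,5.5,5.5]}'
python3 -m creep '{"delta_rot":[[0.1745,0,0],[0.1745,0,0],[0.1745,0,0],[0.1745,0,0],[0.1745,0,0],[0.1745,0,0],[0.1745,0,0],[0.1745,0,0],[0.1745,0,0]],"translation":[[0,0,0],[0,0,0],[0,0,0],[0,0,0],[0,0,0],[0,0,0],[0,0,0],[0,0,0],[0,0,0]],"grip":[5.5,5.5,5.5,5.5,5.5,5.5,5.5,5.5,5.5]}'
python3 - <<'E'
from h import *
S=(.448,.1185,.1105)
plan(((S[0],S[1],.22),-92.9,-60),(S,-92.9,-60))
E
```

```text
t: 27.45
position: [0.3959, -0.2013, 0.2626]
orientation: [[0.999, -0.045, -0.021], [-0.05, -0.866, -0.498], [0.004, 0.499, -0.867]]
ft_force: [0.2, 0.7, -1.9]
gripper_width: 0.0637
t: 28.58
position: [0.396, -0.2025, 0.2616]
orientation: [[0.999, -0.02, 0.046], [-0.05, -0.496, 0.867], [0.005, -0.868, -0.497]]
ft_force: [0.5, 0.0, -2.0]
gripper_width: 0.0633
now [ 0.3961 -0.1999  0.2601] w 0.0633 F [ 0.5  0.  -2. ] t 28.6 q [-0.96  0.16  1.42  0.82  2.32 -0.58]
turn [-0.004 -0.002  0.005] rows 1 each [-0.0037 -0.0019  0.005 ] | shift [  3.57 -12.56  29.77]
turn [0. 0. 0.] rows 0 each [0. 0. 0.] | shift [0.   9.48 5.48]
```

```bash
python3 -m creep '{"delta_rot":[[-0.004,-0.002,0.005],[0,0,0],[0,0,0],[0,0,0],[0,0,0],[0,0,0],[0,0,0],[0,0,0],[0,0,0],[0,0,0]],"translation":[[0.36,-1.26,2.98],[0.36,-1.26,2.98],[0.36,-1.26,2.98],[0.36,-1.26,2.98],[0.36,-1.26,2.98],[0.36,-1.26,2.98],[0.36,-1.26,2.98],[0.36,-1.26,2.98],[0.36,-1.26,2.98],[0.36,-1.26,2.98]],"grip":[5.5,5.5,5.5,5.5,5.5,5.5,5.5,5.5,5.5,5.5]}'
python3 -m creep '{"delta_rot":[[0,0,0],[0,0,0],[0,0,0],[0,0,0],[0,0,0],[0,0,0],[0,0,0],[0,0,0],[0,0,0]],"translation":[[0,1.5,0.87],[0,1.5,0.87],[0,1.5,0.87],[0,1.5,0.87],[0,1.4,0.8],[0,0.9,0.5],[0,0.6,0.35],[0,0.3,0.17],[0,0,0]],"grip":[5.5,5.5,5.5,5.5,5.5,5.5,5.5,5.5,5.5]}'
python3 - <<'E'
from h import *
plan(((.448,.1185,.1065),-92.9,-60)); shot("side","s8")
cv2.imwrite("pics/c8.png",cv2.resize(cv2.imread("pics/s8.png")[150:310,250:470],(0,0),fx=2.5,fy=2.5))
E
```

```text
t: 29.82
position: [0.4482, 0.118, 0.2202]
orientation: [[0.999, -0.025, 0.043], [-0.049, -0.504, 0.862], [-0.0, -0.863, -0.505]]
ft_force: [1.0, -0.2, -2.2]
gripper_width: 0.0636
t: 30.95
position: [0.4482, 0.1169, 0.114]
orientation: [[0.999, -0.026, 0.043], [-0.05, -0.502, 0.863], [-0.001, -0.864, -0.503]]
ft_force: [-0.5, 0.3, -2.2]
gripper_width: 0.0637
now [0.4483 0.1194 0.1125] w 0.0637 F [-0.5  0.3 -2.2] t 30.9 q [-0.44 -0.12  1.98  0.95  1.75 -0.44]
turn [ 0.003  0.001 -0.001] rows 1 each [ 0.0032  0.0007 -0.0005] | shift [-0.03  0.57  0.22]
```

View pics/c8.png

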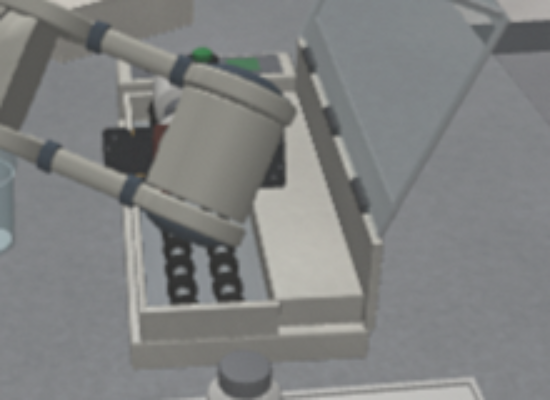

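The wrist hides the bottle; the arm is clear of the walls. Lowering to contact.

```bash
python3 -m creep '{"delta_rot":[[0,0,0],[0,0,0],[0,0,0]],"translation":[[0,0.26,0.15],[0,0.13,0.08],[0,0,0]],"grip":[5.5,5.5,5.5]}'
python3 -m creep '{"delta_rot":[[0,0,0],[0,0,0]],"translation":[[0,0.15,0.09],[0,0,0]],"grip":[5.5,5.5]}'
```

```text
t: 31.38
position: [0.4481, 0.1169, 0.1093]
orientation: [[0.999, -0.026, 0.043], [-0.05, -0.502, 0.863], [-0.001, -0.864, -0.503]]
ft_force: [0.9, -0.3, -2.6]
gripper_width: 0.0635
t: 31.62
position: [0.4482, 0.1169, 0.1079]
orientation: [[0.999, -0.026, 0.043], [-0.05, -0.502, 0.864], [-0.001, -0.865, -0.502]]
ft_force: [0.4, -0.6, -0.4]
gripper_width: 0.064
```

```bash
python3 -m creep '{"delta_rot":[[0,0,0],[0,0,0]],"translation":[[0,0.15,0.09],[0,0,0]],"grip":[5.5,5.5]}'
python3 -m creep '{"delta_rot":[[0,0,0],[0,0,0]],"translation":[[0,0.1,0.05],[0,0,0]],"grip":[5.5,5.5]}'
```

```text
t: 31.88
position: [0.4486, 0.117, 0.1075]
orientation: [[0.999, -0.024, 0.044], [-0.05, -0.501, 0.864], [0.001, -0.865, -0.501]]
ft_force: [-0.4, -0.7, 6.1]
gripper_width: 0.0633
t: 32.12
position: [0.4487, 0.117, 0.1073]
orientation: [[0.999, -0.023, 0.044], [-0.049, -0.5, 0.865], [0.002, -0.866, -0.5]]
ft_force: [-2.0, -2.0, 9.3]
gripper_width: 0.0638
```

```bash
python3 -m creep '{"delta_rot":[[0,0,0],[0,0,0],[0,0,0],[0,0,0],[0,0,0],[0,0,0],[0,0,0],[0,0,0],[0,0,0],[0,0,0],[0,0,0]],"translation":[[0,-0.2,-0.1],[0,0,0],[0,0,0],[0,0,-1],[0,0,-3],[0,0,-4],[0,0,-4],[0,-4,0],[0,-4,0],[0,-4,0],[0,-3,0]],"grip":[7.0,7.6,7.8,8,8,8,8,8.6,8.6,8.6,8.6]}'
python3 -m creep '{"delta_rot":[[-0.1745,0,0],[-0.1745,0,0],[-0.1745,0,0],[-0.1745,0,0],[-0.1745,0,0],[-0.1745,0,0],[-0.1745,0,0],[-0.1745,0,0],[-0.1745,0,0]],"translation":[[0,0,0],[0,0,0],[0,0,0],[0,0,0],[0,0,0],[0,0,0],[0,0,0],[0,0,0],[0,0,0]],"grip":[8.6,8.6,8.6,8.6,8.6,8.6,8.6,8.6,8.6]}'
python3 - <<'E'
from h import *
B=np.array((.370,-.335,.053)); z=Rt(-92.9,30)[:,2]; U=B-.16*z
plan((U,-92.9,30),(B,-92.9,30)); shot("top","t9");shot("side","s9")
E
```

```text
t: 33.5
position: [0.4468, 0.0889, 0.2988]
orientation: [[0.999, -0.025, 0.044], [-0.05, -0.503, 0.863], [0.0, -0.864, -0.503]]
ft_force: [0.4, 0.1, 0.1]
gripper_width: 0.0858
t: 34.62
position: [0.4469, 0.0888, 0.2982]
orientation: [[0.999, -0.044, -0.025], [-0.051, -0.861, -0.506], [0.001, 0.507, -0.862]]
ft_force: [0.1, -0.2, 0.3]
gripper_width: 0.0856
now [0.4469 0.0873 0.2956] w 0.0856 F [ 0.1 -0.2  0.3] t 34.6 q [ 0.44 -0.12  1.42 -0.53  2.05  0.3 ]
turn [ 0.008 -0.001 -0.001] rows 1 each [ 0.0077 -0.0005 -0.0006] | shift [-5.54 24.73 26.29]
turn [0. 0. 0.] rows 0 each [0. 0. 0.] | shift [-0.  0. 16.]
```

```bash
python3 -m creep '{"delta_rot":[[0.008,0,0],[0,0,0],[0,0,0],[0,0,0],[0,0,0],[0,0,0],[0,0,0],[0,0,0],[0,0,0],[0,0,0]],"translation":[[-0.55,2.47,2.63],[-0.55,2.47,2.63],[-0.55,2.47,2.63],[-0.55,2.47,2.63],[-0.55,2.47,2.63],[-0.55,2.47,2.63],[-0.55,2.47,2.63],[-0.55,2.47,2.63],[-0.55,2.47,2.63],[-0.55,2.47,2.63]],"grip":[8.6,8.6,8.6,8.6,8.6,8.6,8.6,8.6,8.6,8.6]}'
python3 - <<'E'
from h import *
plan(((.370,-.335,.053),-92.9,30)); w=shot("wrist","w9");s=shot("side","s9b")
cv2.imwrite("pics/c9.png",np.hstack([cv2.resize(w,(400,300)),cv2.resize(s[140:410,210:480],(400,300)[::1])])[:,:,::-1])
E
```

```text
t: 35.98
position: [0.3737, -0.2546, 0.1918]
orientation: [[0.999, -0.047, -0.024], [-0.053, -0.868, -0.493], [0.002, 0.494, -0.87]]
ft_force: [0.0, -0.7, -0.7]
gripper_width: 0.0859
now [ 0.3736 -0.2561  0.1892] w 0.0859 F [ 0.  -0.7 -0.7] t 36.0 q [-0.33 -0.49  1.91 -0.49  1.57 -0.31]
turn [-0.007 -0.001 -0.003] rows 1 each [-0.0074 -0.0011 -0.003 ] | shift [ 0.04  0.03 15.74]
```

View pics/c9.png

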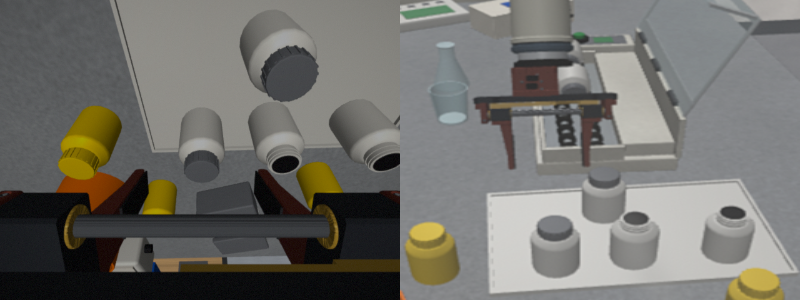

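C (cap at (201,165) in the left half) is centred between the fingers; the open bottle beside it is clear of the right finger. Grasping.

```bash
python3 -m creep '{"delta_rot":[[-0.007,0,-0.003],[0,0,0],[0,0,0],[0,0,0],[0,0,0],[0,0,0],[0,0,0],[0,0,0],[0,0,0],[0,0,0],[0,0,0]],"translation":[[0,0,3],[0,0,3],[0,0,3],[0,0,2.5],[0,0,2.2],[0,0,2],[0,0,0],[0,0,0],[0,0,0],[0,0,0],[0,0,0]],"grip":[8.6,8.6,8.6,8.6,8.6,8.6,5.5,5.5,5.5,5.5,5.5]}' 40
python3 -m creep '{"delta_rot":[[0,0,0],[0,0,0],[0,0,0],[0,0,0],[0,0,0],[0,0,0],[0,0,0]],"translation":[[0,0.7,-1.3],[0.3,1.5,-2.6],[0.3,1.5,-2.6],[0.3,1.6,-2.7],[0.3,1.6,-2.7],[0.3,1.6,-2.7],[0.3,1.6,-2.7]],"grip":[5.5,5.5,5.5,5.5,5.5,5.5,5.5]}'
python3 -m creep '{"delta_rot":[[0.1745,0,0],[0.1745,0,0],[0.1745,0,0],[0.1745,0,0],[0.1745,0,0]],"translation":[[0,0,0],[0,0,0],[0,0,0],[0,0,0],[0,0,0]],"grip":[5.5,5.5,5.5,5.5,5.5]}'
python3 - <<'E'
from h import *
S=(.4405,-.024,.1105)
plan(((S[0],S[1],.22),-92.9,-20),((S[0],S[1],.22),-92.9,-60),(S,-92.9,-60))
E
```

```text
t: 37.45
position: [0.371, -0.3315, 0.0568]
orientation: [[0.999, -0.041, -0.025], [-0.048, -0.864, -0.502], [-0.001, 0.502, -0.865]]
ft_force: [-2.1, 3.0, 5.9]
gripper_width: 0.0637
t: 38.33
position: [0.3887, -0.3325, 0.2567]
orientation: [[0.999, -0.039, -0.026], [-0.047, -0.865, -0.5], [-0.003, 0.501, -0.866]]
ft_force: [-0.4, -0.5, -2.1]
gripper_width: 0.0635
t: 38.95
position: [0.3889, -0.3333, 0.2569]
orientation: [[0.999, -0.044, 0.015], [-0.047, -0.938, 0.343], [-0.001, -0.344, -0.939]]
ft_force: [1.0, 0.8, -3.5]
gripper_width: 0.0637
now [ 0.3889 -0.3323  0.2541] w 0.0637 F [ 1.   0.8 -3.5] t 39.0 q [-0.92  0.06  1.28  0.25  2.06 -0.78]
turn [-0.002  0.002  0.003] rows 1 each [-0.0019  0.002   0.0031] | shift [  3.59 -28.02  13.82]
turn [0.698 0.    0.   ] rows 4 each [0.1745 0.     0.    ] | shift [-0.    0.19 -0.07]
turn [0. 0. 0.] rows 0 each [0. 0. 0.] | shift [0.   9.48 5.48]
```

```bash
python3 -m creep '{"delta_rot":[[0,0.002,0.003],[0,0,0],[0,0,0],[0,0,0],[0,0,0],[0,0,0],[0,0,0],[0,0,0],[0,0,0],[0,0,0]],"translation":[[0.36,-2.8,1.38],[0.36,-2.8,1.38],[0.36,-2.8,1.38],[0.36,-2.8,1.38],[0.36,-2.8,1.38],[0.36,-2.8,1.38],[0.36,-2.8,1.38],[0.36,-2.8,1.38],[0.36,-2.8,1.38],[0.36,-2.8,1.38]],"grip":[5.5,5.5,5.5,5.5,5.5,5.5,5.5,5.5,5.5,5.5]}'
python3 -m creep '{"delta_rot":[[0.1745,0,0],[0.1745,0,0],[0.1745,0,0],[0.1745,0,0],[0,0,0]],"translation":[[0,0,0],[0,0,0],[0,0,0],[0,0,0],[0,0,0]],"grip":[5.5,5.5,5.5,5.5,5.5]}'
python3 - <<'E'
from h import *
plan(((.4405,-.022,.1125),-92.9,-60)); w=shot("wrist","w10");s=shot("side","s10"); t=shot("top","t10")
cv2.imwrite("pics/c10.png",np.hstack([cv2.resize(w,(400,300)),cv2.resize(s[140:410,210:480],(400,300)[::1])])[:,:,::-1])
E
```

```text
t: 40.2
position: [0.4404, -0.0241, 0.2212]
orientation: [[0.999, -0.048, 0.016], [-0.051, -0.939, 0.339], [-0.001, -0.339, -0.941]]
ft_force: [0.0, -0.4, -3.0]
gripper_width: 0.064
t: 40.83
position: [0.44, -0.0259, 0.2183]
orientation: [[0.999, -0.033, 0.042], [-0.053, -0.499, 0.865], [-0.007, -0.866, -0.501]]
ft_force: [0.3, -0.6, -3.1]
gripper_width: 0.0638
now [ 0.4401 -0.0233  0.2168] w 0.0638 F [ 0.3 -0.6 -3.1] t 40.8 q [-0.69 -0.06  1.72  0.9   2.06 -0.43]
turn [ 0.001  0.001 -0.008] rows 1 each [ 0.0006  0.0013 -0.0079] | shift [0.03 8.97 5.33]
```

View pics/c10.png

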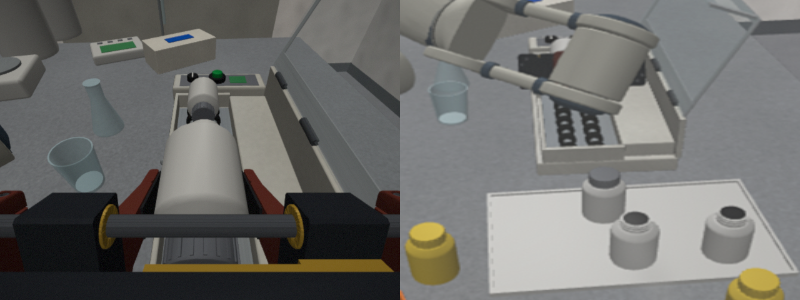

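C is held horizontally; one loaded bottle shows ahead with the other hidden behind it, and done2 and the open ones stand in the tray. Lowering.

```bash
python3 -m creep '{"delta_rot":[[0,0,-0.008],[0,0,0],[0,0,0],[0,0,0],[0,0,0],[0,0,0],[0,0,0],[0,0,0],[0,0,0]],"translation":[[0,1.5,0.87],[0,1.5,0.87],[0,1.5,0.87],[0,1.5,0.87],[0,1.4,0.83],[0,0.8,0.5],[0,0.5,0.3],[0,0.3,0.17],[0,0,0]],"grip":[5.5,5.5,5.5,5.5,5.5,5.5,5.5,5.5,5.5]}'
python3 -m creep '{"delta_rot":[[0,0,0],[0,0,0],[0,0,0]],"translation":[[0,0.2,0.1],[0,0.1,0.07],[0,0,0]],"grip":[5.5,5.5,5.5]}'
```

```text
t: 42.1
position: [0.4411, -0.0246, 0.1168]
orientation: [[0.999, -0.019, 0.044], [-0.047, -0.502, 0.864], [0.005, -0.865, -0.502]]
ft_force: [-0.2, -0.2, -2.6]
gripper_width: 0.0638
t: 42.48
position: [0.441, -0.0245, 0.1132]
orientation: [[0.999, -0.019, 0.043], [-0.047, -0.502, 0.864], [0.005, -0.865, -0.502]]
ft_force: [0.4, -0.3, -3.8]
gripper_width: 0.0635
```

```bash
python3 -m creep '{"delta_rot":[[0,0,0],[0,0,0]],"translation":[[0,0.13,0.07],[0,0,0]],"grip":[5.5,5.5]}'
```

```text
t: 42.72
position: [0.441, -0.0245, 0.1117]
orientation: [[0.999, -0.019, 0.043], [-0.047, -0.501, 0.864], [0.005, -0.865, -0.502]]
ft_force: [-0.3, -1.3, -2.2]
gripper_width: 0.0633
```

```bash
python3 -m creep '{"delta_rot":[[0,0,0],[0,0,0],[0,0,0]],"translation":[[0,0.13,0.07],[0,0.13,0.07],[0,0,0]],"grip":[5.5,5.5,5.5]}'
python3 -m creep '{"delta_rot":[[0,0,0],[0,0,0]],"translation":[[0,0.13,0.07],[0,0,0]],"grip":[5.5,5.5]}'
```

```text
t: 43.1
position: [0.4412, -0.0246, 0.1104]
orientation: [[0.999, -0.017, 0.043], [-0.046, -0.5, 0.865], [0.007, -0.866, -0.5]]
ft_force: [-2.2, -0.6, 5.5]
gripper_width: 0.0636
t: 43.35
position: [0.4413, -0.0247, 0.1103]
orientation: [[0.999, -0.015, 0.044], [-0.045, -0.499, 0.865], [0.008, -0.866, -0.499]]
ft_force: [-2.7, -1.1, 11.8]
gripper_width: 0.0636
```

```bash
python3 -m creep '{"delta_rot":[[0,0,0],[0,0,0],[0,0,0],[0,0,0],[0,0,0],[0,0,0],[0,0,0],[0,0,0],[0,0,0],[0,0,0],[0,0,0]],"translation":[[0,-0.2,-0.1],[0,0,0],[0,0,0],[0,0,-1],[0,0,-3],[0,0,-4],[0,0,-4],[0,-4,0],[0,-4,0],[0,-4,0],[0,-4,0]],"grip":[7.0,7.6,7.8,8,8,8,8,8,8,8,8]}'
python3 -m creep '{"delta_rot":[[-0.1745,0,0],[-0.1745,0,0],[-0.1745,0,0],[-0.1745,0,0],[-0.1745,0,0],[-0.1745,0,0],[0,0,0]],"translation":[[0,0,0],[0,0,0],[0,0,0],[0,0,0],[0,0,0],[0,0,0],[0,0,-8]],"grip":[0,0,0,0,0,0,0]}'
python3 - <<'E'
from h import *
plan(((.45,-.17,.40),-92.9,0),((.70,-.17,.40),-92.9,0)); s=shot("side","s11"); t=shot("top","t11")
cv2.imwrite("pics/c11.png",np.hstack([cv2.resize(t[90:310,120:450],(450,300)),cv2.resize(s[70:410,210:480],(238,300))])[:,:,::-1])
E
```

```text
t: 44.72
position: [0.4387, -0.0478, 0.3095]
orientation: [[0.999, -0.019, 0.044], [-0.048, -0.502, 0.864], [0.005, -0.865, -0.502]]
ft_force: [0.2, -0.1, 0.3]
gripper_width: 0.0798
t: 45.6
position: [0.4369, -0.0455, 0.3642]
orientation: [[0.999, -0.043, -0.01], [-0.043, -0.999, -0.001], [-0.01, 0.002, -1.0]]
ft_force: [1.5, -0.6, 0.3]
gripper_width: 0.0135
now [ 0.4368 -0.0455  0.3612] w 0.0135 F [ 1.5 -0.6  0.3] t 45.6 q [-0.18 -0.27  1.35 -0.    2.07 -0.14]
turn [0.002 0.01  0.008] rows 1 each [0.0019 0.0096 0.0077] | shift [ 1.94 12.36 -3.88]
turn [0. 0. 0.] rows 0 each [0. 0. 0.] | shift [24.97 -1.26  0.  ]
```

View pics/c11.png

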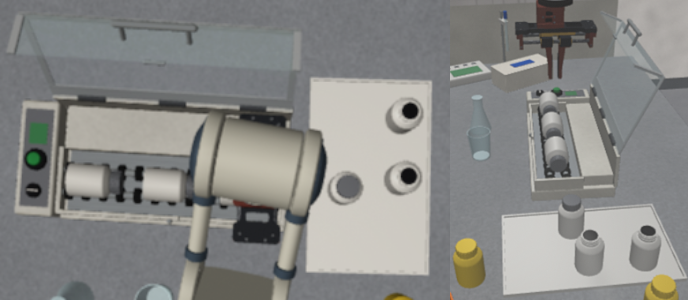

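All three bottles lie in the trough, and done2 stands beside the two open bottles in the tray. Next I'll estimate the hood angle from the model's projection.

```bash
python3 - <<'E'
from h import *
C=cal("top"); S=cal("side"); yaw=-.0507
def W(L): c,s=np.cos(yaw),np.sin(yaw); return np.atleast_2d(L)@np.array([[c,s,0],[-s,c,0],[0,0,1]])+[.4485,.1237,0]
for th in(1.85,1.92,2.0):
    e=np.array([-np.cos(th),0,np.sin(th)]);d=np.array([-np.sin(th),0,-np.cos(th)]);h=np.array([.152,0,.147])
    pts=[]
    for y in(.223,-.223): pts+= [h+.224*e+[0,y,0],h+.224*e+.076*d+[0,y,0]]
    pts+=[h+.259*e+.036*d+[0,y,0] for y in(.06,-.06)]
    print(th,"top(crop1)",((px("top",W(pts),C)-[124.5,94.5])*2.5).round(0).tolist()); print("   side",px("side",W(pts),S).round(0).tolist(),W(pts).round(3).tolist())
E
```

```text
1.85 top(crop1) [[15.0, 40.0], [-0.0, 120.0], [541.0, 72.0], [538.0, 153.0], [195.0, 67.0], [342.0, 76.0]]
   side [[395.0, 91.0], [369.0, 84.0], [438.0, 154.0], [403.0, 146.0], [399.0, 92.0], [410.0, 107.0]] [[0.673, 0.336, 0.362], [0.6, 0.339, 0.383], [0.651, -0.11, 0.362], [0.578, -0.106, 0.383], [0.64, 0.174, 0.406], [0.634, 0.054, 0.406]]
1.92 top(crop1) [[19.0, 25.0], [1.0, 100.0], [542.0, 57.0], [539.0, 133.0], [197.0, 46.0], [344.0, 55.0]]
   side [[400.0, 92.0], [375.0, 83.0], [445.0, 156.0], [411.0, 145.0], [406.0, 93.0], [418.0, 108.0]] [[0.688, 0.335, 0.357], [0.617, 0.338, 0.383], [0.666, -0.111, 0.357], [0.594, -0.107, 0.383], [0.658, 0.173, 0.403], [0.652, 0.053, 0.403]]
2.0 top(crop1) [[23.0, 8.0], [3.0, 78.0], [542.0, 40.0], [540.0, 111.0], [200.0, 24.0], [346.0, 33.0]]
   side [[405.0, 94.0], [381.0, 84.0], [453.0, 159.0], [421.0, 145.0], [414.0, 95.0], [426.0, 110.0]] [[0.705, 0.334, 0.351], [0.636, 0.337, 0.382], [0.682, -0.111, 0.351], [0.613, -0.108, 0.382], [0.678, 0.172, 0.397], [0.672, 0.052, 0.397]]
```

Handle at crop1 (195,30)-(347,40) fits about 1.98 rad, so the near-end edge is at about (.68,-.11,.353). I'll go round the tray-side end with closed fingers.

```bash
python3 -m creep '{"delta_rot":[[0,0,-0.18],[0,0,-0.18],[0,0,-0.18],[0,0,-0.18],[0,0,-0.18],[0,0,-0.18],[0,0,-0.18],[0,0,-0.18],[0,0,-0.18]],"translation":[[0,0,-0.8],[0,0,-0.8],[0,0,-0.8],[0,0,-0.8],[0,0,-0.8],[0,0,0],[0,0,0],[0,0,0],[0,0,0]],"grip":[0,0,0,0,0,0,0,0,0]}'
python3 - <<'E'
from h import *
plan(((.50,-.2,.41),0,0),((.715,-.2,.40),0,0),((.715,-.2,.32),0,0),((.715,-.05,.32),0,0))
E
```

```text
t: 46.82
position: [0.4383, -0.0482, 0.411]
orientation: [[-0.007, 1.0, 0.005], [1.0, 0.007, -0.002], [-0.002, 0.005, -1.0]]
ft_force: [0.3, -0.2, 0.9]
gripper_width: 0.0005
now [ 0.4383 -0.0482  0.408 ] w 0.0005 F [ 0.3 -0.2  0.9] t 46.8 q [-0.19 -0.23  1.23 -0.    2.13 -1.76]
turn [0.005 0.002 0.007] rows 1 each [0.0053 0.0021 0.007 ] | shift [-15.18   6.17  -0.2 ]
turn [0. 0. 0.] rows 0 each [0. 0. 0.] | shift [ 0.  21.5  1. ]
turn [0. 0. 0.] rows 0 each [0. 0. 0.] | shift [0. 0. 8.]
turn [0. 0. 0.] rows 0 each [0. 0. 0.] | shift [15.  0.  0.]
```

```bash
python3 -m creep '{"delta_rot":[[0.005,0.002,0.007],[0,0,0],[0,0,0],[0,0,0],[0,0,0],[0,0,0],[0,0,0],[0,0,0],[0,0,0],[0,0,0],[0,0,0]],"translation":[[-4,1.5,0],[-4,1.5,0],[-4,1.6,0],[-3.7,1.6,0],[0,3.6,0.1],[0,3.6,0.1],[0,3.6,0.2],[0,3.6,0.2],[0,3.6,0.2],[0,3.5,0],[0,0,0]],"grip":[0,0,0,0,0,0,0,0,0,0,0]}'
python3 -m creep '{"delta_rot":[[0,0,0],[0,0,0],[0,0,0],[0,0,0],[0,0,0]],"translation":[[0,0,2],[0,0,2],[0,0,2],[0,0,2],[0,0,0]],"grip":[0,0,0,0,0]}'
python3 - <<'E'
from h import *
plan(((.715,-.05,.32),0,0))
E
```

```text
t: 48.2
position: [0.709, -0.2045, 0.387]
orientation: [[0.005, 1.0, -0.007], [1.0, -0.005, 0.003], [0.003, -0.007, -1.0]]
ft_force: [-0.4, 1.2, -0.7]
gripper_width: 0.0003
t: 48.82
position: [0.7069, -0.2047, 0.3185]
orientation: [[0.006, 1.0, 0.009], [1.0, -0.006, -0.003], [-0.003, 0.009, -1.0]]
ft_force: [-0.3, 0.2, 0.1]
gripper_width: 0.0003
now [ 0.7069 -0.2047  0.3155] w 0.0003 F [-0.3  0.2  0.1] t 48.8 q [-0.33  0.54  0.56  0.    2.03 -1.89]
turn [ 0.009  0.003 -0.006] rows 1 each [ 0.0092  0.003  -0.006 ] | shift [15.47  0.81 -0.45]
```

```bash
python3 -m creep '{"delta_rot":[[0.009,0.003,-0.006],[0,0,0],[0,0,0],[0,0,0],[0,0,0],[0,0,0],[0,0,0]],"translation":[[0,0.8,-0.3],[2,0,0],[3,0,0],[3.5,0,0],[3.5,0,0],[3.5,0,0],[0,0,0]],"grip":[0,0,0,0,0,0,0]}'
python3 - <<'E'
from h import *
plan(((.68,-.05,.32),0,0)); s=shot("side","s12"); t=shot("top","t12")
cv2.imwrite("pics/c12.png",np.hstack([cv2.resize(t[60:280,110:440],(450,300)),cv2.resize(s[30:300,250:520],(300,300))])[:,:,::-1])
E
```

```text
t: 49.7
position: [0.7152, -0.0452, 0.3225]
orientation: [[-0.005, 1.0, 0.002], [1.0, 0.005, 0.001], [0.001, 0.002, -1.0]]
ft_force: [-0.7, 0.4, 0.0]
gripper_width: 0.0004
now [ 0.7152 -0.0452  0.3195] w 0.0004 F [-0.7  0.4  0. ] t 49.7 q [-0.11  0.48  0.63  0.    2.03 -1.69]
turn [ 0.002 -0.001  0.005] rows 1 each [ 0.0018 -0.001   0.0053] | shift [-0.48 -3.52 -0.05]
```

View pics/c12.png

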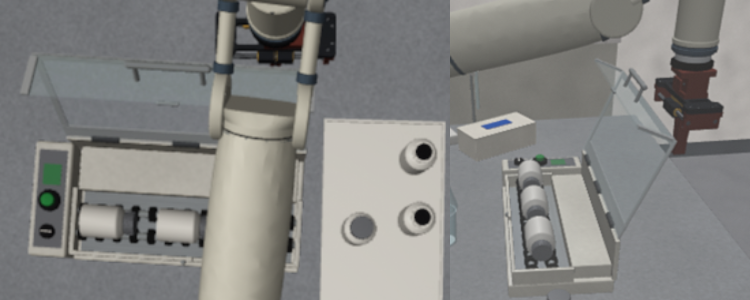

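The closed fingers are behind the hood's outer face with the arm clear of the handle. Pushing forward.

```bash
python3 -m creep '{"delta_rot":[[0,0,0],[0,0,0],[0,0,0],[0,0,0],[0,0,0],[0,0,0]],"translation":[[0,-1.5,0],[0,-1.5,0],[0,-1.5,0],[0,-1.5,0],[0,-1.5,0],[0,-1.5,0]],"grip":[0,0,0,0,0,0]}'
python3 -m creep '{"delta_rot":[[0,0,0],[0,0,0],[0,0,0],[0,0,0],[0,0,0],[0,0,0]],"translation":[[0,-1.5,0],[0,-1.5,0],[0,-1.5,0],[0,-1.5,0],[0,-1.5,0],[0,-1.5,0]],"grip":[0,0,0,0,0,0]}'
```

```text
t: 50.55
position: [0.6254, -0.0504, 0.3213]
orientation: [[0.001, 1.0, 0.001], [1.0, -0.001, 0.0], [0.0, 0.001, -1.0]]
ft_force: [2.3, 0.5, 1.8]
gripper_width: 0.0004
t: 51.3
position: [0.5355, -0.0504, 0.3207]
orientation: [[0.001, 1.0, 0.001], [1.0, -0.001, 0.0], [0.0, 0.001, -1.0]]
ft_force: [3.2, 0.8, -1.8]
gripper_width: 0.0003
```

```bash
python3 -m creep '{"delta_rot":[[0,0,0],[0,0,0],[0,0,0],[0,0,0],[0,0,0],[0,0,0],[0,0,0],[0,0,0],[0,0,0]],"translation":[[0.5,-1.6,0],[1,-1.6,0],[1,-1.6,0],[1,-1.5,0],[1,-1.3,1.2],[1,-1.2,1.3],[1,-1,1.3],[1,-0.9,1.6],[1,-0.8,1.6]],"grip":[0,0,0,0,0,0,0,0,0]}'
python3 -m creep '{"delta_rot":[[0,0,0],[0,0,0],[0,0,0],[0,0,0],[0,0,0]],"translation":[[1,-0.7,1.5],[1,-0.4,1.5],[0.5,-0.3,1.4],[0.5,-0.3,1.2],[0,0,0]],"grip":[0,0,0,0,0]}'
python3 - <<'E'
from h import *
plan(((.40,.06,.16),0,0)); s=shot("side","s13")
cv2.imwrite("pics/c13.png",cv2.resize(s[60:330,230:500],(500,500))[:,:,::-1])
E
```

```text
t: 52.42
position: [0.4205, 0.0346, 0.2513]
orientation: [[0.002, 1.0, 0.002], [1.0, -0.002, -0.001], [-0.001, 0.002, -1.0]]
ft_force: [1.4, -1.9, 2.9]
gripper_width: 0.0004
t: 53.05
position: [0.4026, 0.0662, 0.1932]
orientation: [[-0.002, 1.0, -0.004], [1.0, 0.002, 0.001], [0.001, -0.004, -1.0]]
ft_force: [-0.1, 0.4, 0.2]
gripper_width: 0.0004
now [0.4026 0.0662 0.1902] w 0.0004 F [-0.1  0.4  0.2] t 53.0 q [ 0.08 -0.44  1.79  0.    1.79 -1.49]
turn [-0.004 -0.001  0.002] rows 1 each [-0.0041 -0.0013  0.0016] | shift [-0.62 -0.26  3.02]
```

View pics/c13.png

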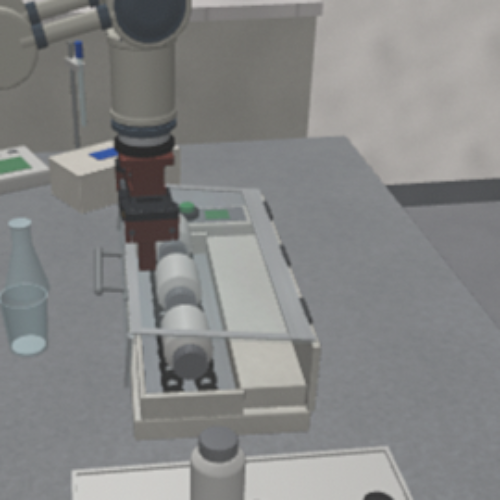

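The hood is nearly down, with the fingertips on its top near the front edge. Pressing into the catch.

```bash
python3 -m creep '{"delta_rot":[[0,0,0],[0,0,0],[0,0,0],[0,0,0]],"translation":[[0,-0.3,0.8],[0,0,0.8],[0,0,0.5],[0,0,0]],"grip":[0,0,0,0]}'
python3 -m creep '{"delta_rot":[[0,0,0],[0,0,0],[0,0,0]],"translation":[[0,0,0.3],[0,0,0.3],[0,0,0]],"grip":[0,0,0]}'
python3 -m creep '{"delta_rot":[[0,0,0],[0,0,0],[0,0,0]],"translation":[[0,0,0.3],[0,0,0.2],[0,0,0]],"grip":[0,0,0]}'
```

```text
t: 53.6
position: [0.3999, 0.0658, 0.173]
orientation: [[-0.001, 1.0, -0.003], [1.0, 0.001, 0.001], [0.001, -0.003, -1.0]]
ft_force: [0.9, 0.4, 0.2]
gripper_width: 0.0002
t: 53.98
position: [0.4, 0.0658, 0.1716]
orientation: [[-0.001, 1.0, 0.001], [1.0, 0.001, 0.001], [0.001, 0.001, -1.0]]
ft_force: [-9.2, -0.2, 20.8]
gripper_width: 0.0002
t: 54.35
position: [0.4, 0.0658, 0.1714]
orientation: [[-0.001, 1.0, 0.005], [1.0, 0.001, 0.001], [0.001, 0.005, -1.0]]
ft_force: [-19.0, -1.5, 43.4]
gripper_width: 0.0005
```

Stiff stop at tip z 0.149, 43 N. I've used all 16 pictures, so I'll check the latch numerically: lift off, wait, and compare images before and after while feeling for the lid's height.

```bash
python3 -m creep '{"delta_rot":[[0,0,0],[0,0,0],[0,0,0],[0,0,0],[0,0,0],[0,0,0],[0,0,0]],"translation":[[0,0,-1.1],[0,0,-1],[0,0,-2],[0,0,-3],[0,0,-3],[0,0,0],[0,0,0]],"grip":[0,0,0,0,0,0,0]}'
python3 - <<'E'
from h import *
C=cal("top"); S=cal("side"); yaw=-.0507
def W(L): c,s=np.cos(yaw),np.sin(yaw); return np.atleast_2d(L)@np.array([[c,s,0],[-s,c,0],[0,0,1]])+[.4485,.1237,0]
s=shot("side","s14")
# bar handle in side image: bright/dark structure score along its projection for each angle
g=cv2.Laplacian(cv2.GaussianBlur(cv2.cvtColor(s,cv2.COLOR_RGB2GRAY),(3,3),0).astype(np.float32),cv2.CV_32F)
gx=cv2.GaussianBlur(cv2.cvtColor(s,cv2.COLOR_RGB2GRAY),(3,3),0).astype(float)
for th in np.arange(-.04,.4,.02):
    e=np.array([-np.cos(th),0,np.sin(th)]);d=np.array([-np.sin(th),0,-np.cos(th)]);h=np.array([.152,0,.147])
    P=[h+.259*e+.036*d+[0,y,0] for y in np.linspace(-.055,.055,25)]
    q=px("side",W(P),S); v=cv2.remap(g,q[:,0].astype(np.float32).reshape(1,-1),q[:,1].astype(np.float32).reshape(1,-1),1)
    w=cv2.remap(gx.astype(np.float32),q[:,0].astype(np.float32).reshape(1,-1),q[:,1].astype(np.float32).reshape(1,-1),1)
    print(round(th,2),q[0].round(0),q[-1].round(0),"lap",v.mean().round(1),"grey",w.mean().round(0),w.std().round(0))
plan()
E
```

```text
t: 55.22
position: [0.4002, 0.0657, 0.2626]
orientation: [[-0.001, 1.0, -0.003], [1.0, 0.001, 0.001], [0.001, -0.003, -1.0]]
ft_force: [0.4, -0.2, -0.6]
gripper_width: 0.0005
-0.04 [285. 229.] [285. 208.] lap 1.2 grey 123.0 7.0
-0.02 [284. 227.] [284. 206.] lap -4.1 grey 127.0 8.0
0.0 [284. 226.] [284. 205.] lap -8.8 grey 131.0 5.0
0.02 [284. 224.] [283. 203.] lap -8.2 grey 132.0 1.0
0.04 [283. 222.] [283. 201.] lap -6.4 grey 132.0 0.0
0.06 [283. 220.] [283. 200.] lap -4.3 grey 131.0 1.0
0.08 [283. 219.] [283. 198.] lap -1.5 grey 130.0 1.0
0.1 [283. 217.] [282. 196.] lap 0.7 grey 129.0 2.0
0.12 [282. 215.] [282. 195.] lap 2.4 grey 128.0 3.0
0.14 [282. 213.] [282. 193.] lap 3.3 grey 128.0 3.0
0.16 [282. 211.] [282. 191.] lap 3.0 grey 128.0 3.0
0.18 [282. 209.] [282. 189.] lap 2.3 grey 129.0 3.0
0.2 [282. 208.] [282. 188.] lap 1.8 grey 129.0 3.0
0.22 [282. 206.] [282. 186.] lap 1.0 grey 129.0 2.0
0.24 [282. 204.] [282. 184.] lap 0.4 grey 130.0 2.0
0.26 [282. 202.] [282. 182.] lap -0.1 grey 130.0 1.0
0.28 [282. 200.] [282. 181.] lap -0.1 grey 130.0 1.0
0.3 [283. 198.] [283. 179.] lap 0.1 grey 130.0 1.0
0.32 [283. 196.] [283. 177.] lap 0.4 grey 130.0 1.0
0.34 [283. 195.] [283. 175.] lap 0.4 grey 130.0 1.0
0.36 [284. 193.] [283. 173.] lap 0.1 grey 130.0 1.0
0.38 [284. 191.] [284. 172.] lap -0.2 grey 129.0 2.0
now [0.4    0.0657 0.2592] w 0.0007 F [ 0.1 -0.4  0.1] t 55.3 q [ 0.08 -0.43  1.66  0.    1.91 -1.49]
```

The handle response peaks at 0.00 rad about a second after release, so the hood is latched shut. Now the button.

```bash
python3 -m creep '{"delta_rot":[[0,0,0],[0,0,0],[0,0,0],[0,0,0],[0,0,0],[0,0,0],[0,0,0],[0,0,0],[0,0,0]],"translation":[[4,1.22,0],[4,1.22,0],[4,1.22,0],[4,1.22,0],[4,1.22,0],[4,1.22,0],[4,1.22,0],[4,1.22,0],[0,0,0]],"grip":[0,0,0,0,0,0,0,0,0]}'
python3 - <<'E'
from h import *
plan(((.4975,.3857,.14),0,0),((.4975,.3857,.108+.019),0,0))
E
```

```text
t: 56.4
position: [0.4971, 0.3875, 0.2596]
orientation: [[-0.004, 1.0, -0.007], [1.0, 0.004, -0.002], [-0.002, -0.007, -1.0]]
ft_force: [0.3, -1.4, -0.2]
gripper_width: 0.0005
now [0.4971 0.3875 0.2566] w 0.0005 F [ 0.3 -1.4 -0.2] t 56.4 q [ 0.61  0.18  1.1   0.    1.86 -0.97]
turn [-0.007  0.002  0.004] rows 1 each [-0.0068  0.0023  0.0035] | shift [-0.18  0.04 11.66]
turn [0. 0. 0.] rows 0 each [0. 0. 0.] | shift [0.  0.  1.3]
```

```bash
python3 -m creep '{"delta_rot":[[-0.007,0.002,0.003],[0,0,0],[0,0,0],[0,0,0],[0,0,0],[0,0,0],[0,0,0],[0,0,0]],"translation":[[-0.2,0,2],[0,0,2.5],[0,0,2.5],[0,0,2.5],[0,0,2],[0,0,0.7],[0,0,0.4],[0,0,0]],"grip":[0,0,0,0,0,0,0,0]}'
python3 -m creep '{"delta_rot":[[0,0,0],[0,0,0],[0,0,0]],"translation":[[0,0,0.3],[0,0,0.3],[0,0,0]],"grip":[0,0,0]}'
python3 -m creep '{"delta_rot":[[0,0,0],[0,0,0]],"translation":[[0,0,0.3],[0,0,0]],"grip":[0,0]}'
```

```text
t: 57.4
position: [0.4983, 0.3842, 0.1383]
orientation: [[0.002, 1.0, 0.006], [1.0, -0.002, 0.003], [0.003, 0.006, -1.0]]
ft_force: [0.5, -0.2, 0.1]
gripper_width: 0.0001
t: 57.78
position: [0.4985, 0.3844, 0.1321]
orientation: [[0.002, 1.0, 0.006], [1.0, -0.002, 0.003], [0.003, 0.006, -1.0]]
ft_force: [0.9, 0.4, 2.2]
gripper_width: 0.0004
t: 58.02
position: [0.4985, 0.3844, 0.129]
orientation: [[0.002, 1.0, 0.006], [1.0, -0.002, 0.004], [0.004, 0.006, -1.0]]
ft_force: [1.6, 0.7, 3.8]
gripper_width: 0.0004
```

```bash
python3 -m creep '{"delta_rot":[[0,0,0],[0,0,0],[0,0,0]],"translation":[[0,0,0.3],[0,0,0.2],[0,0,0]],"grip":[0,0,0]}'
python3 -m creep '{"delta_rot":[[0,0,0],[0,0,0]],"translation":[[0,0,0.2],[0,0,0]],"grip":[0,0]}'
```

```text
t: 58.4
position: [0.4985, 0.3844, 0.128]
orientation: [[0.002, 1.0, 0.008], [1.0, -0.002, 0.005], [0.005, 0.008, -1.0]]
ft_force: [-5.1, -2.4, 17.2]
gripper_width: 0.0004
t: 58.65
position: [0.4986, 0.3844, 0.1279]
orientation: [[0.002, 1.0, 0.009], [1.0, -0.002, 0.006], [0.006, 0.009, -1.0]]
ft_force: [-7.1, -5.2, 23.6]
gripper_width: 0.0
```

The button bottomed: spring force built to about 4 N over the travel, then a hard stop at 17-24 N. I'll retract and make the final checks.

```bash
python3 -m creep '{"delta_rot":[[0,0,0],[0,0,0],[0,0,0],[0,0,0],[0,0,0],[0,0,0],[0,0,0],[0,0,0],[0,0,0],[0,0,0]],"translation":[[0,0,-1],[0,0,-2],[0,0,-4],[0,0,-4],[0,0,-4],[4,-3,0],[4,-3,0],[3,-2,0],[0,0,0],[0,0,0]],"grip":[0,0,0,0,0,0,0,0,0,0]}'
python3 - <<'E'
from h import *
S=cal("side");C=cal("top"); s=shot("side","s15");t=shot("top","t15"); yaw=-.0507
def W(L): c,s=np.cos(yaw),np.sin(yaw); return np.atleast_2d(L)@np.array([[c,s,0],[-s,c,0],[0,0,1]])+[.4485,.1237,0]
g=cv2.Laplacian(cv2.GaussianBlur(cv2.cvtColor(s,cv2.COLOR_RGB2GRAY),(3,3),0).astype(np.float32),cv2.CV_32F)
for th in(-.04,0,.04,.08,.12,.2):
    e=np.array([-np.cos(th),0,np.sin(th)]);d=np.array([-np.sin(th),0,-np.cos(th)]);h=np.array([.152,0,.147])
    q=px("side",W([h+.259*e+.036*d+[0,y,0] for y in np.linspace(-.055,.055,25)]),S).astype(np.float32)
    print(th,cv2.remap(g,q[:,:1].copy(),q[:,1:].copy(),1).mean().round(1))
gy=cv2.cvtColor(t,cv2.COLOR_RGB2GRAY).astype(int)
# profile along the trough line at bottle-top height, roller y from +.2 to -.2
ys=np.arange(.2,-.201,-.02); q=px("top",W([[0,y,.12] for y in ys]),C)
print([(round(y,2),int(gy[int(round(v)),int(round(u))])) for y,(u,v) in zip(ys,q)])
# tray: dark blobs (caps/mouths) by threshold
sub=gy[145:295,345:440]; n,l,st,ce=cv2.connectedComponentsWithStats((sub<125).astype(np.uint8))
for k in range(1,n):
    if 60<st[k,4]<900: print("tray blob",st[k,4],ce[k]+[345,145],ray("top",ce[k]+[345,145],.105,C).round(3), int(sub[l==k].mean()))
print(robot.get_obs()["t"],robot.get_obs()["ft_force"].round(1))
E
```

```text
t: 59.9
position: [0.418, 0.4933, 0.2712]
orientation: [[0.002, 1.0, 0.005], [1.0, -0.002, 0.001], [0.001, 0.005, -1.0]]
ft_force: [-0.4, -0.9, -0.5]
gripper_width: 0.0007
-0.04 1.0
0 -8.8
0.04 -6.4
0.08 -1.4
0.12 2.6
0.2 2.3
[(np.float64(0.2), 121), (np.float64(0.18), 198), (np.float64(0.16), 197), (np.float64(0.14), 196), (np.float64(0.12), 129), (np.float64(0.1), 123), (np.float64(0.08), 144), (np.float64(0.06), 146), (np.float64(0.04), 198), (np.float64(0.02), 199), (np.float64(0.0), 198), (np.float64(-0.02), 152), (np.float64(-0.04), 119), (np.float64(-0.06), 143), (np.float64(-0.08), 143), (np.float64(-0.1), 201), (np.float64(-0.12), 201), (np.float64(-0.14), 201), (np.float64(-0.16), 200), (np.float64(-0.18), 126), (np.float64(-0.2), 144)]
tray blob 97 [346.6185567  165.62886598] [ 0.609 -0.14   0.105] 119
tray blob 368 [423.16304348 163.66847826] [ 0.616 -0.342  0.105] 120
tray blob 119 [420.52941176 170.75630252] [ 0.598 -0.335  0.105] 30
tray blob 89 [409.60674157 181.85393258] [ 0.568 -0.306  0.105] 107
tray blob 63 [406.41269841 224.6984127 ] [ 0.455 -0.298  0.105] 115
tray blob 118 [419.43220339 218.56779661] [ 0.472 -0.332  0.105] 28
tray blob 254 [375.5984252 226.3976378] [ 0.45  -0.217  0.105] 98
tray blob 577 [409.32755633 280.81109185] [ 0.309 -0.306  0.105] 119
60.0 [-0.2  0.3 -1.2]
```

```bash
python3 - <<'E'
from h import *
C=cal("top"); gy=cv2.imread("pics/t15.png",0).astype(np.float32); yaw=-.0507
def W(L): c,s=np.cos(yaw),np.sin(yaw); return np.atleast_2d(L)@np.array([[c,s,0],[-s,c,0],[0,0,1]])+[.4485,.1237,0]
def prof(ys,z,x=0):
    q=px("top",W([[x,y,z] for y in ys]),C).astype(np.float32); return cv2.remap(gy,q[:,:1].copy(),q[:,1:].copy(),1).ravel()
for n,a,b,z in[("C base",-.07,-.115,.133),("C shoulder",-.145,-.185,.125),("C cap end",-.17,-.215,.12),("A base",.215,.175,.133),("A shoulder",.145,.105,.125),("A cap end",.12,.075,.12)]:
    ys=np.arange(a,b,-.002); p=np.mean([prof(ys,z,x) for x in(-.004,0,.004)],0); print(n,round(a,3),p.round().astype(int).tolist())
E
```

```text
C base -0.07 [124, 123, 122, 123, 127, 135, 140, 142, 142, 142, 141, 141, 146, 162, 184, 195, 199, 199, 199, 199, 199, 199, 199]
C shoulder -0.145 [198, 198, 198, 198, 198, 198, 198, 197, 197, 193, 182, 157, 140, 132, 130, 125, 122, 121, 122, 122, 122]
C cap end -0.17 [133, 131, 127, 124, 121, 122, 122, 122, 122, 121, 121, 121, 120, 120, 123, 128, 131, 132, 144, 160, 165, 161, 155]
A base 0.215 [121, 108, 118, 148, 167, 172, 161, 131, 102, 100, 129, 169, 190, 196, 196, 196, 196, 196, 196, 196, 196]
A shoulder 0.145 [195, 195, 195, 195, 195, 195, 194, 193, 184, 165, 146, 133, 132, 129, 123, 116, 113, 117, 119, 119]
A cap end 0.12 [129, 122, 116, 113, 118, 119, 119, 118, 119, 119, 119, 114, 99, 76, 68, 72, 87, 113, 132, 142, 144, 144, 145]
```

C's centre lies at about -147 mm and A's at about +144 mm, both inside the ±150 mm range. Handing in.

```bash
python3 -c "
from workcell import robot
print(robot.hand_in())"
```

```text
the job is handed in; nothing more can be done
None
```

The batch is changed and I have handed the job in, at about 60 s of the 210 s allowed. `hand_in()` gives no verdict.

**What I did, in order**
- I stood the one finished bottle (done2) upright, cap up, in the tray.
- I laid all three waiting capped bottles in the trough. The two uncapped bottles and the yellow look-alikes were never touched.
- I pushed the hood shut, then pressed START to its stop and backed the arm clear.

**Last checks**
- **Hood:** it read 0.00 rad in the side image, both about a second after release and again at the end.
- **START button:** the spring built to about 4 N, then met a hard stop at 17–24 N. I did not read the travel itself; I inferred full depth from that stop.
- **Bottles in the trough:** all three show in the final top image. The end ones have their centres at about +144 mm and −147 mm, against a limit of ±150 mm. The −147 mm one is tight: my measurement is good to about 2 mm, and its base and cap edges gave −146.5 and −148.5 mm.
- **Tray:** the two uncapped bottles were where they started.

**Where readings disagreed**
- done2 ended about 3.5 cm from where I set it down. That fits the announced knock, and it was still standing in the last picture I viewed, before I closed the hood. After that I only detected its cap numerically, because I had used all 16 picture views.
- Contact heights on the rollers, hood and button read about 2–7 mm above the nominal values.
- While backing away from done2, joint 2 reached its −0.86 rad limit for a moment. I moved off it straight away.

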